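# Rake the dropped stoppers from under the drying rack and close the flasks

### The job

Two or three flask stoppers have been dropped and stand under the low drying rack. Take the flat hooked rake from its mat, reach under the rack with it and drag every stopper out clear of the board (never touch a stopper with the fingers while it is under the rack), then set each stopper fully home in the flask that bears its own colour and lay the rake back on its mat. Knock nothing over and leave the cup, the bottle and the small jar where they are.

Things in the scene. Friction and masses are not known exactly. Their poses are not given: they have to be found in the camera images.
- rack: Low slatted rack, fixed, open all round: board 130 mm deep (x) by 460 long (y), underside 76 mm up, top 86, four 12 mm round legs at x +-55, y +-218. Origin on the table under its middle; -x is the front, facing the robot. A brush, a stick and a 42 mm high jar are fixed on top at the rear. Stoppers are dropped upright on the table under it at x -10 to 20, |y| up to 170 mm.
- mat: Thin black rubber mat, fixed, 320 x 160 x 3 mm (its x, y, z), the rake's home. Origin at the centre of its underside.
- rake_grip (a point): Centre of the flat hooked rake's wooden grip, 22 mm above its underside: a block 100 mm long (x), 24 wide (y), 44 high, pinched across its width from above. A flat metal bar 16 mm wide, 10 high, flush with the underside, runs from it along +x and ends in a flat hook 185 mm from this point. Weighs 0.16 kg. Lies flat, z up.
- rake_hook (a point): Middle of the rake's end piece, 177.5 mm ahead (x) and 18.5 mm left (y) of the grip centre, 6 mm above the underside: 15 mm thick (x), 53 long (y), 12 high, from the bar's right edge to 37 mm past the bar's left (+y) edge. Its inner face is 170 mm ahead of the grip centre.
- stopper_red_centre (a point): Centre (33 mm up) of the red stopper, upright, 66 mm high, 0.11 kg: black rubber plug tapering from 46 mm across at the foot to 54 at 24 mm up, red flange 64 mm across from 24 to 30 mm up, red round knob 28 mm across from 30 to 66 mm up, to be gripped from above. May be absent. z up. Slides upright if pushed low and slowly.
- flask_red_mouth (a point): Centre of the mouth (top of the rim) of the wide-neck white flask with red rim and band, loose, 0.9 kg, 72 mm high, 94 mm across; neck 68 mm across outside, 58 inside, straight for 26 mm. z up. A stopper is home when its flange lies on the rim, its centre then 9 mm above this point.
- stopper_yellow_centre (a point): Centre (33 mm up) of the yellow stopper, upright, 66 mm high, 0.11 kg: black rubber plug tapering from 46 mm across at the foot to 54 at 24 mm up, yellow flange 64 mm across from 24 to 30 mm up, yellow round knob 28 mm across from 30 to 66 mm up, to be gripped from above. May be absent. z up. Slides upright if pushed low and slowly.
- flask_yellow_mouth (a point): Centre of the mouth (top of the rim) of the wide-neck white flask with yellow rim and band, loose, 0.9 kg, 72 mm high, 94 mm across; neck 68 mm across outside, 58 inside, straight for 26 mm. z up. A stopper is home when its flange lies on the rim, its centre then 9 mm above this point.
- stopper_blue_centre (a point): Centre (33 mm up) of the blue stopper, upright, 66 mm high, 0.11 kg: black rubber plug tapering from 46 mm across at the foot to 54 at 24 mm up, blue flange 64 mm across from 24 to 30 mm up, blue round knob 28 mm across from 30 to 66 mm up, to be gripped from above. May be absent. z up. Slides upright if pushed low and slowly.
- flask_blue_mouth (a point): Centre of the mouth (top of the rim) of the wide-neck white flask with blue rim and band, loose, 0.9 kg, 72 mm high, 94 mm across; neck 68 mm across outside, 58 inside, straight for 26 mm. z up. A stopper is home when its flange lies on the rim, its centre then 9 mm above this point.
- pink_cup_c (a point): Pink paper cup, 108 mm high, 95 mm across: a bystander. Point at its centre, half-way up.
- white_bottle_c (a point): White squeeze bottle with black cap, 142 mm high, 67 mm across: a bystander. Point at its centre.
- orange_jar_c (a point): Small orange jar with black lid, 46 mm high, 51 mm across: a bystander. Point at its centre.

How it is judged (in metres and radians):
On the way, in this order (a step that is already met when the one before it is completed fails the run):
1. the rake's hook has reached under the rack (x of rake_hook in the frame of rack between -0.065 and 0.065 m and y of rake_hook in the frame of rack between -0.22 and 0.22 m and height (world z) of rake_hook below 0.06 m), for 0.1 s.
2. every stopper is out, clear of the rack's board (not (x of stopper_red_centre in the frame of rack between -0.09 and 0.09 m and y of stopper_red_centre in the frame of rack between -0.255 and 0.255 m and height (world z) of stopper_red_centre below 0.06 m) and not (x of stopper_yellow_centre in the frame of rack between -0.09 and 0.09 m and y of stopper_yellow_centre in the frame of rack between -0.255 and 0.255 m and height (world z) of stopper_yellow_centre below 0.06 m) and not (x of stopper_blue_centre in the frame of rack between -0.09 and 0.09 m and y of stopper_blue_centre in the frame of rack between -0.255 and 0.255 m and height (world z) of stopper_blue_centre below 0.06 m)), for 0.2 s.
At the end, for the whole second after the job is handed in: Each present stopper is home in the flask of its colour (centre 9 mm above the mouth +-4 mm, 7 mm sideways, tilt under 0.1 rad); flasks stand upright; the rake lies flat on its mat (grip within 135 mm along and 75 mm across of its centre, hook within 165 and 85 mm) (horizontal distance between stopper_red_centre and flask_red_mouth below 0.007 m and z of stopper_red_centre in the frame of flask_red_mouth between 0.004 and 0.013 m and angle between each of stopper_red_centre, stopper_yellow_centre, stopper_blue_centre, flask_red_mouth, flask_yellow_mouth, flask_blue_mouth's own z axis and vertical below 0.1 rad and horizontal distance between stopper_yellow_centre and flask_yellow_mouth below 0.007 m and z of stopper_yellow_centre in the frame of flask_yellow_mouth between 0.004 and 0.013 m and horizontal distance between stopper_blue_centre and flask_blue_mouth below 0.007 m and z of stopper_blue_centre in the frame of flask_blue_mouth between 0.004 and 0.013 m and height (world z) of each of flask_red_mouth, flask_yellow_mouth, flask_blue_mouth below 0.078 m and x of rake_grip in the frame of mat between -0.135 and 0.135 m and y of rake_grip in the frame of mat between -0.075 and 0.075 m and x of rake_hook in the frame of mat between -0.165 and 0.165 m and y of rake_hook in the frame of mat between -0.085 and 0.085 m and height (world z) of rake_grip below 0.035 m and height (world z) of rake_hook below 0.02 m); the robot touches nothing.
It fails at once if the fingers touch the red stopper while it is under the rack (contact force between the fingers and stopper_red above 0.5 N and x of stopper_red_centre in the frame of rack between -0.065 and 0.065 m and y of stopper_red_centre in the frame of rack between -0.23 and 0.23 m and height (world z) of stopper_red_centre below 0.06 m).
It fails at once if the fingers touch the yellow stopper while it is under the rack (contact force between the fingers and stopper_yellow above 0.5 N and x of stopper_yellow_centre in the frame of rack between -0.065 and 0.065 m and y of stopper_yellow_centre in the frame of rack between -0.23 and 0.23 m and height (world z) of stopper_yellow_centre below 0.06 m).
It fails at once if the fingers touch the blue stopper while it is under the rack (contact force between the fingers and stopper_blue above 0.5 N and x of stopper_blue_centre in the frame of rack between -0.065 and 0.065 m and y of stopper_blue_centre in the frame of rack between -0.23 and 0.23 m and height (world z) of stopper_blue_centre below 0.06 m).
It fails at once if a flask is knocked over (angle between any of flask_red_mouth, flask_yellow_mouth, flask_blue_mouth's own z axis and vertical above 0.5 rad).
It fails at once if the cup, the bottle or the small jar is displaced by more than 40 mm (distance of any of pink_cup_c, white_bottle_c, orange_jar_c from where it was at the start of the episode above 0.04 m).
Of stopper_red, stopper_yellow, stopper_blue only 2 to 3 are there at a start; the rules pass over those that are not, and their reading is None.
At some moment in a run one of rake, stopper_red, stopper_yellow, stopper_blue may be knocked a few centimetres aside while the robot is not near it.
It also fails if it takes over 210 s, if anything falls off the work surface, if the arm or the gripper's body presses on something with over 40 N, if the wrist force passes 120 N, or if a joint passes its speed limit or range.

### The arm

A 7-joint arm with a two-finger parallel gripper is mounted at the origin on a cart in front of the work surface, level with it; the furniture and walls round the work are solid. World frame = base frame: x ahead of the robot, y to its left, z up, the work surface at z = 0. Lengths are in m, angles in degrees, forces in N, time in s.
With the tool pointing down it reaches from about 0.425 to 0.925 m from the base axis. Payload 6.8 kg.
Tool frame: the origin (TCP) lies midway between the tips of the shut fingers; the grasp point (between the pads) lies r.tcp_to_grasp behind it (r.tcp_to_grasp is the distance from the TCP to the grasp point, in m); z points along the fingers, y is the line along which they close (so a half turn about z gives the same grasp; the last joint's range is limited). The gripper opens to 85 mm and grips with 20 to 120 N. Pads are 22 mm wide; open, the fingers measure 114 mm over their backs; the gripper's body (76 mm by 85 mm) begins 54 mm behind the grasp point. The pads swing forward as they close: fully open they stand 13 mm farther back than shut.
Start: joints at [-77.699, 27.33, 1.283, 89.118, -0.659, 63.558, -4.761], TCP at [0.214, 0.64, 0.231] pointing down, gripper open.
Joint ranges: [-169.35, 169.35], [-19.33, 120.38], [-80.79, 83.38], [13.8, 139.57], [-78.32, 258.32], [9.67, 109.79], [-169.56, 169.56]. Speed limits (degrees/s): [136.94, 136.94, 180, 180, 180, 180, 180].

### API

Orientations are given as [roll, pitch, yaw] about the fixed x, y, z axes, in that order (R = Rz(yaw) Ry(pitch) Rx(roll)).
In Python, from cell import r, cams gives the robot as it stands.
- The arm moves only by the tool carry_out, never from a script. Its arguments are lists of equal length, an entry for each row: "translation": the shift along the tool's x, y, z in mm, a list of three; "dr": the turn, a rotation vector about the tool's x, y, z in degrees, a list of three; "grip": the finger opening in mm, from 0 to 85.4. In form: {"translation": [[dx, dy, dz], ...], "dr": [[ax, ay, az], ...], "grip": [grip, ...]}. A call has 1 to 10 rows; each row is the pose to reach, as a shift and turn from the pose commanded when the call began, along the tool's axes at that moment; what a row does not reach only later rows make up. A row lasts 1/12 s, in which the tool goes at most 41.7 mm and 7.16 degrees, less where a joint would pass 70% of its speed; a pose out of reach is approached as far as the arm can. A call with a gripper value outside its range is refused whole. The fingers move at their own pace and stop on an object; "squeeze" is the grip in N (left out, the last holds). Time passes only in rows, so rows that repeat a pose let the fingers close. It gives the time, the measured TCP pose, the force, the opening and the grip force at its end, in the units of the state.
- r.state(): the state, without advancing time (a new reading comes with each control period).
- cams.camera(name): name is "scene" or "side" or "wrist"; returns the picture (400x640x3 uint8, blue, green, red); there is no depth.
- cams.get_calibration(name): a dict with "fx", "fy", "cx", "cy" (pixels), "R" (3x3) and "t" (3): a world point X has camera coordinates R X + t. Camera axes: x right, y down, z forward; pixel columns grow to the right and rows downward; lengths in m; the calibration is good to about 2 mm. A picture is of the moment at which its call begins: read the wrist's pose just before it. get_calibration takes no time and is no camera call; for the wrist camera it gives the pose at the moment of the call.
- r.close_job(): hands the job in; it is judged then, once.
The state is a dict: "t": time; "joints": joint angles; "joint_vel": joint speeds; "joint_torque": joint torques, N m; "tcp_pos": TCP position; "tool_rot": TCP orientation; "ft_force": force on the tool from outside, world axes, zero at the start; "ft_torque": the same for the moment, N m; "grip_width": finger opening in m; "finger_force": force on a finger pad.
Only numpy, scipy, OpenCV 4.12 (cv2) and the standard library are available. Lean on these libraries where they do the work, as an engineer would, in place of code of your own. Each camera call takes 0.05 s, during which the arm holds its last target. There are 200 camera calls.

## Working session

There is one attempt and no reset: what is moved stays moved. The work goes in short steps, Python scripts to look and compute and a tool call to move; the robot and the scene stay as the last step left them, time stands still between calls to the robot, and variables do not carry over. Pictures are saved under pics/ and viewed, at most 14 in all, crops included, and the job is handed in when it is done.

Besides the shell and the picture viewer there is one more tool, called after "Emit:" by a JSON object that holds its "api" and its "payload", one argument or row to a line. carry_out: Moves the arm, as the interface text tells. Its arguments: {"type":"object","properties":{"translation":{"type":"array"},"dr":{"type":"array"},"grip":{"type":"array"},"squeeze":{"type":"number"}},"required":["translation","dr","grip"]}

```bash
mkdir -p pics; ls
python3 - <<'E'
from cell import r,cams
import cv2,numpy as np
print(r.state(), r.tcp_to_grasp)
for n in ["scene","side"]:
    im=cams.camera(n); cv2.imwrite(f"pics/{n}0.png",im)
    c=cams.get_calibration(n); print(n,{k:np.round(v,3).tolist() for k,v in c.items()})
E
```

```text
pics
{'t': 0.0, 'joints': array([-77.69971322,  27.37460222,   1.2814578 ,  89.17569959,
        -0.66175839,  63.5594589 ,  -4.76177111]), 'joint_vel': array([-0.11548243, -0.03090245, -0.06204803, -0.03548555, -0.05220097,
        0.02990118, -0.00410706]), 'joint_torque': array([-8.56173319e-04, -5.96458268e+01,  1.60718735e+00, -2.81193370e+01,
        1.22806284e-02,  9.19874583e-03, -8.34082414e-06]), 'tcp_pos': array([0.21394432, 0.63958934, 0.23035943]), 'tool_rot': array([-1.79897723e+02,  5.68714160e-03,  1.61504221e+02]), 'ft_force': array([ 0.16876429, -0.13027099, -0.15034472]), 'ft_torque': array([-0.01039051,  0.04072565, -0.02623399]), 'finger_force': 0.0, 'grip_width': 0.08505476999643695} 0.0187
scene {'fx': 393.707, 'fy': 393.707, 'cx': 316.38, 'cy': 198.699, 'R': [[-0.597, 0.802, -0.022], [0.466, 0.325, -0.823], [-0.653, -0.502, -0.568]], 't': [0.316, -0.162, 1.836]}
side {'fx': 480.355, 'fy': 480.355, 'cx': 324.591, 'cy': 192.369, 'R': [[0.875, -0.484, 0.025], [-0.257, -0.506, -0.823], [0.411, 0.714, -0.567]], 't': [-0.47, 0.191, 1.517]}
```

View pics/scene0.png

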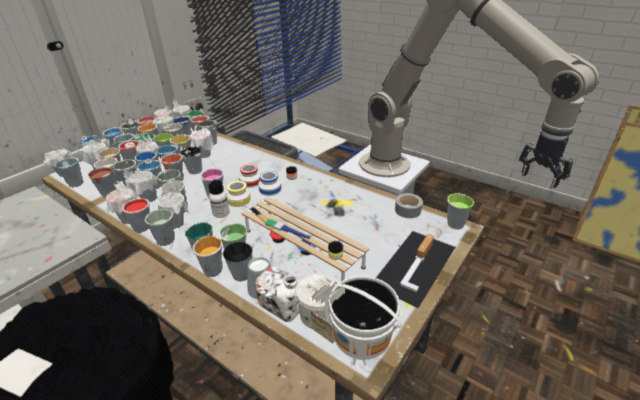

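View pics/side0.png

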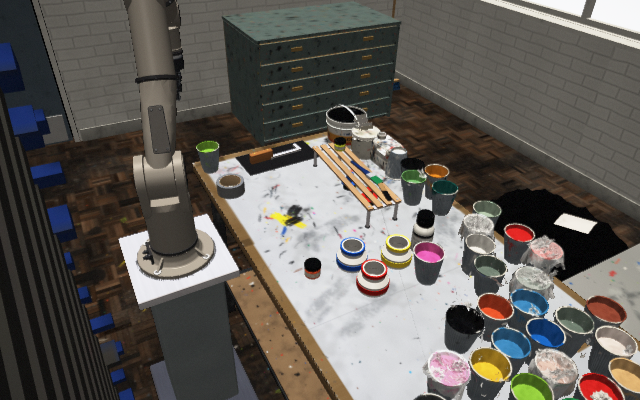

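The scene view shows flasks at about (249,175) red, (237,190) yellow and (269,182) blue. The rake grip is at (425,246) with its hook at (410,285), and the rack runs from (250,210) to (368,260). In the side view the flasks are at (351,250) blue, (397,248) yellow and (373,272) red. I'll zoom in on the rack and the flasks.

```bash
cat > h.py <<'E'
from cell import r,cams
import cv2,numpy as np
def ray(c,u,v):
    R=np.array(c["R"]);t=np.array(c["t"])
    d=R.T@np.array([(u-c["cx"])/c["fx"],(v-c["cy"])/c["fy"],1.]); return -R.T@t,d
def onz(c,u,v,z):
    o,d=ray(c,u,v); return o+d*(z-o[2])/d[2]
def proj(c,X):
    p=np.array(c["R"])@np.array(X)+np.array(c["t"]); return np.array([c["fx"]*p[0]/p[2]+c["cx"],c["fy"]*p[1]/p[2]+c["cy"]])
def tri(c1,p1,c2,p2):
    o1,d1=ray(c1,*p1);o2,d2=ray(c2,*p2)
    s=np.linalg.lstsq(np.c_[d1,-d2],o2-o1,rcond=None)[0]
    a,b=o1+s[0]*d1,o2+s[1]*d2; return (a+b)/2,np.linalg.norm(a-b)
E
python3 - <<'E'
from h import *
a=cv2.imread("pics/scene0.png");b=cv2.imread("pics/side0.png")
cv2.imwrite("pics/z1.png",cv2.resize(a[150:300,200:460],(780,450),interpolation=cv2.INTER_CUBIC))
cv2.imwrite("pics/z2.png",cv2.resize(b[130:300,240:440],(700,595),interpolation=cv2.INTER_CUBIC))
E
```

```text
(no output)
```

View pics/z1.png

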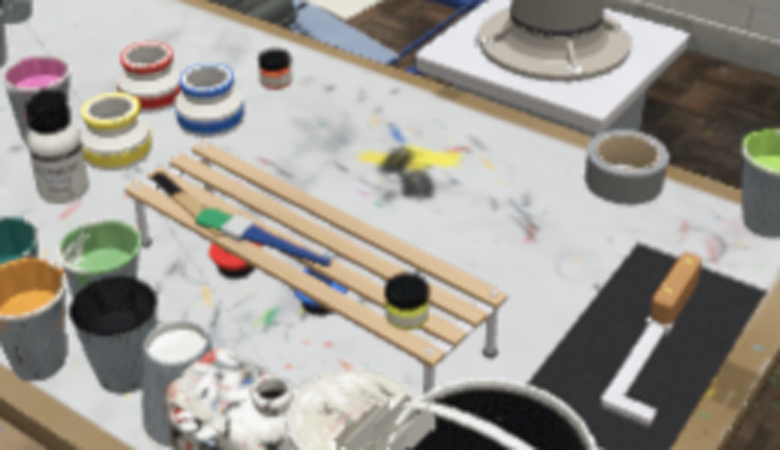

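View pics/z2.png

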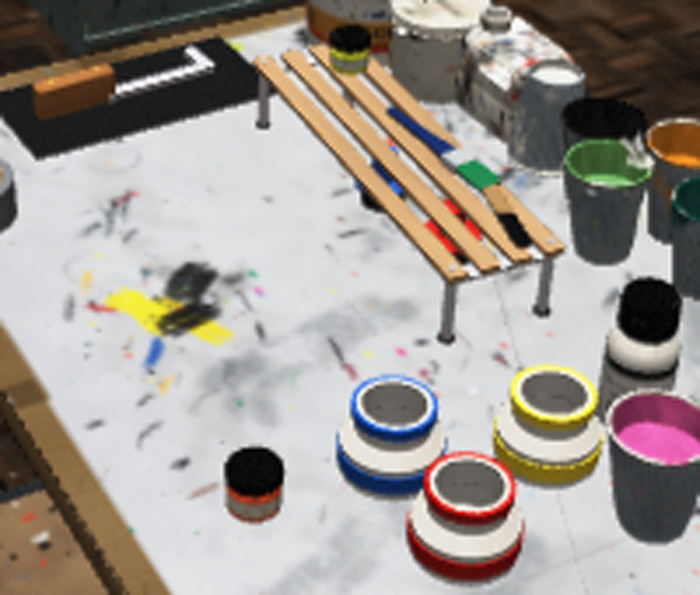

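The enlarged crops show two stoppers under the rack. In crop 1 red is at (232,258) and blue at (320,293). In crop 2 red is at (450,232) and blue at (383,180). The yellow-banded thing is the jar on the board. Next come positions.

Run:
```python
from h import *
np.set_printoptions(precision=4,suppress=True)
cs,cd=cams.get_calibration("scene"),cams.get_calibration("side")
A=lambda x,y:(200+x/3,150+y/3)
B=lambda x,y:(240+x/3.5,130+y/3.5)
print("rack"); 
for p in [(129,188),(199,146),(506,297),(437,362)]: print(onz(cs,*A(*p),.086))
for p in [(256,60),(447,278),(562,250)]: print("s",onz(cd,*B(*p),.086))
print("grip far/near top"); 
for p in [(690,256),(667,318)]: print(onz(cs,*A(*p),.047))
print("gripside",onz(cd,*B(74,82),.047))
print("hook outer/tip");
for p in [(604,402),(653,416),(658,328)]: print(onz(cs,*A(*p),.015 if p[0]!=658 else .013))
for p in [(205,50),(187,55)]: print("s",onz(cd,*B(*p),.015))
print("mat");
for p in [(640,243),(760,285)]: print(onz(cs,*A(*p),.003))
for p in [(215,38),(40,157),(0,92),(262,98)]: print("s",onz(cd,*B(*p),.003))
print("flasks")
for n,p,q in [("red",(147,56),(470,486)),("yel",(111,110),(553,396)),("blu",(207,80),(394,406))]:
    print(n,onz(cs,*A(*p),.072),onz(cd,*B(*q),.072),tri(cs,A(*p),cd,B(*q)))
print("bystand bottle",onz(cs,*A(48,105),.142),onz(cd,*B(650,300),.142),"cup",onz(cs,*A(38,75),.108),onz(cd,*B(657,432),.108),"jar",onz(cs,*A(274,57),.046),onz(cd,*B(255,470),.046))
a=cv2.imread("pics/scene0.png");b=cv2.imread("pics/side0.png")
for nm,im,c,(x0,y0,x1,y1) in [("sc",a,cs,(245,200,375,275)),("sd",b,cd,(312,140,410,215))]:
    h=cv2.cvtColor(im,cv2.COLOR_BGR2HSV)
    for col,lo,hi in [("red",0,6),("red2",174,180),("blue",105,125),("yel",24,33)]:
        m=cv2.inRange(h,(lo,150,60),(hi,255,255)); k=np.zeros_like(m);k[y0:y1,x0:x1]=m[y0:y1,x0:x1]
        n,l,s,ce=cv2.connectedComponentsWithStats(k)
        for i in range(1,n):
            if s[i,4]>6: print(nm,col,s[i],ce[i],onz(c,*ce[i],.03),onz(c,*ce[i],.05))
```

```text
rack
[ 0.7278 -0.1749  0.086 ]
[ 0.6151 -0.1664  0.086 ]
[0.6367 0.286  0.086 ]
[0.757  0.2791 0.086 ]
s [0.634  0.2738 0.086 ]
s [ 0.5994 -0.178   0.086 ]
s [ 0.7243 -0.1906  0.086 ]
grip far/near top
[0.4188 0.3997 0.047 ]
[0.5283 0.4213 0.047 ]
gripside [0.4535 0.383  0.047 ]
hook outer/tip
[0.6459 0.4104 0.015 ]
[0.6345 0.4586 0.015 ]
[0.5122 0.4083 0.013 ]
s [0.6491 0.4362 0.015 ]
s [0.6236 0.4347 0.015 ]
mat
[0.3775 0.3248 0.003 ]
[0.3685 0.4696 0.003 ]
s [0.6841 0.4783 0.003 ]
s [0.3814 0.3154 0.003 ]
s [0.3929 0.4718 0.003 ]
s [0.6672 0.3191 0.003 ]
flasks
red [ 0.4759 -0.3969  0.072 ] [ 0.4704 -0.4113  0.072 ] (array([ 0.472 , -0.4053,  0.0668]), np.float64(0.005150502550288525))
yel [ 0.6056 -0.3352  0.072 ] [ 0.5984 -0.3507  0.072 ] (array([ 0.6013, -0.3441,  0.0662]), np.float64(0.004505757292744523))
blu [ 0.4759 -0.2816  0.072 ] [ 0.4673 -0.298   0.072 ] (array([ 0.4702, -0.2903,  0.0656]), np.float64(0.004108113781822995))
bystand bottle [ 0.7131 -0.3202  0.142 ] [ 0.6956 -0.348   0.142 ] cup [ 0.6373 -0.4342  0.108 ] [ 0.6193 -0.4596  0.108 ] jar [ 0.3417 -0.2751  0.0
[... 212 characters left out ...]
6741 -0.0108  0.05  ]
sc yel [329 251  13   4  22] [334.6364 252.7273] [0.6615 0.1746 0.03  ] [0.6795 0.187  0.05  ]
sd red [367 187  11  11  26] [371.8846 191.8077] [ 0.7185 -0.0318  0.03  ] [ 0.7008 -0.0555  0.05  ]
sd red [362 193  10  10  27] [366.1111 197.5926] [ 0.6791 -0.0533  0.03  ] [ 0.6622 -0.0766  0.05  ]
sd blue [352 161  16  13  44] [360.0455 167.4318] [0.7717 0.1332 0.03  ] [0.753  0.1063 0.05  ]
sd blue [347 177   8   8  11] [350.9091 181.1818] [0.6867 0.0643 0.03  ] [0.6696 0.0388 0.05  ]
sd yel [335 144  10   3  22] [339.5455 145.2727] [0.7903 0.3262 0.03  ] [0.7712 0.2954 0.05  ]
sd yel [335 149   7   2   7] [338.     149.7143] [0.7649 0.2959 0.03  ] [0.7464 0.2657 0.05  ]
```

```bash
cat >> h.py <<'E'
from scipy.spatial.transform import Rotation as Ro
np.set_printoptions(precision=4,suppress=True)
def toolR(yaw,tilt=0): # yaw: world yaw of tool x; tilt: about tool y (deg)
    return Ro.from_euler('xyz',[180,0,yaw],degrees=True)*Ro.from_euler('y',tilt,degrees=True)
def plan(p,R,s=None):
    s=s or r.state(); R0=Ro.from_euler('xyz',s["tool_rot"],degrees=True)
    d=(R0.inv().apply(np.array(p)-s["tcp_pos"])*1000).round(1); w=(R0.inv()*R).as_rotvec(degrees=True).round(2)
    print("translation",d.tolist(),"dr",w.tolist(),"norm",np.linalg.norm(d).round(),np.linalg.norm(w).round(1))
E
python3 -c "
from h import *
plan([.46,.405,.25],toolR(192))"
```

```text
translation [-307.8, -144.5, -19.3] dr [-0.09, -0.02, -30.49] norm 341.0 30.5
```

Emit:
{"api": "carry_out", "payload": {
  "translation": [
    [-34,-16,-2],
    [-68,-32,-4],
    [-103,-48,-6],
    [-137,-64,-8],
    [-171,-80,-11],
    [-205,-96,-13],
    [-240,-112,-15],
    [-274,-128,-17],
    [-308,-144,-19],
    [-308,-144,-19]
  ],
  "dr": [
    [0,0,-3.4],
    [0,0,-6.8],
    [0,0,-10.2],
    [0,0,-13.6],
    [0,0,-17],
    [0,0,-20.4],
    [0,0,-23.8],
    [0,0,-27.2],
    [0,0,-30.5],
    [0,0,-30.5]
  ],
  "grip": [85,85,85,85,85,85,85,85,85,85]
}}

```text
t: 0.93
tcp_pos: [0.468, 0.3975, 0.2505]
tool_rot: [-179.7, 0.2, -168.5]
ft_force: [0.9, -0.7, 0.6]
grip_width: 0.0849
finger_force: 0.0
```

Run:
```python
from h import *
c=cams.get_calibration("wrist");im=cams.camera("wrist");cv2.imwrite("pics/w1.png",im)
np.save("w1c.npy",c,allow_pickle=True);s=r.state();print(s["tcp_pos"],s["tool_rot"],c["fx"],np.round(c["R"],3).tolist(), "cam",-np.array(c["R"]).T@c["t"])
```

```text
[0.4647 0.401  0.2502] [-179.8644    0.0663 -168.4921] 321.3460963668026 [[-0.199, 0.98, -0.005], [0.943, 0.193, 0.273], [0.268, 0.049, -0.962]] cam [0.3998 0.3849 0.3923]
```

View pics/w1.png

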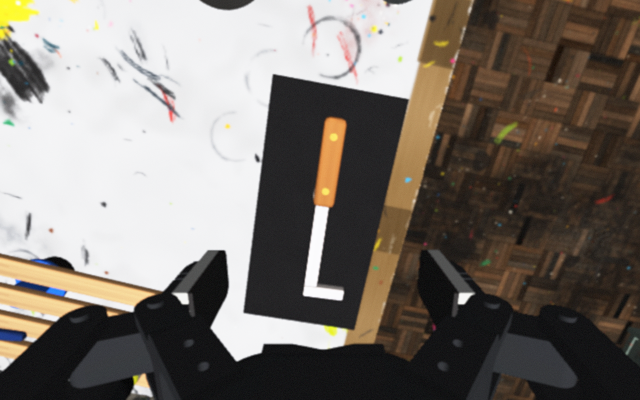

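The wrist view shows the rake on its mat. The grip runs from (335,118) to (325,206), the hook corner is at (304,290) and its tip at (343,294). The mat corners are (273,74), (407,98), (355,328) and (244,311). The blue flange shows at the left edge around (55,263).

Run:
```python
from h import *
c=np.load("w1c.npy",allow_pickle=True).item()
im=cv2.imread("pics/w1.png");h=cv2.cvtColor(im,cv2.COLOR_BGR2HSV)
m=cv2.inRange(h,(5,120,90),(22,255,255));k=np.zeros_like(m);k[105:215,300:360]=m[105:215,300:360]
print(cv2.minAreaRect(cv2.findNonZero(k)))
# yellow pins on grip top
m=cv2.inRange(h,(23,120,150),(33,255,255));k=np.zeros_like(m);k[105:215,300:360]=m[105:215,300:360]
n,l,s,ce=cv2.connectedComponentsWithStats(k)
for i in range(1,n):
  if s[i,4]>5: print(ce[i],onz(c,*ce[i],.047))
print("grip top",onz(c,337,118,.047),onz(c,325,206,.047))
print("bar start/end mid",onz(c,321,207,.013),onz(c,311,287,.013))
print("hook rear R,L",onz(c,304,296,.015),onz(c,343,300,.015),"inner tip",onz(c,343,290,.015))
for p in [(273,74),(407,98),(355,328),(244,311)]: print("mat",onz(c,*p,.003))
```

```text
((329.1365051269531, 161.46893310546875), (22.874513626098633, 89.99040985107422), 8.972625732421875)
[333.075 136.8  ] [0.4265 0.3994 0.047 ]
[325.     191.1714] [0.4864 0.403  0.047 ]
grip top [0.4068 0.3994 0.047 ] [0.5033 0.4064 0.047 ]
bar start/end mid [0.5157 0.404  0.013 ] [0.6275 0.413  0.013 ]
hook rear R,L [0.6415 0.4062 0.015 ] [0.6369 0.4585 0.015 ] inner tip [0.6221 0.4552 0.015 ]
mat [0.3749 0.3199 0.003 ]
mat [0.3697 0.4757 0.003 ]
mat [0.6853 0.4873 0.003 ]
mat [0.6897 0.329  0.003 ]
```

```bash
python3 -c "
from h import *
plan([.456,.402,.018],toolR(184))"
```

```text
translation [8.6, 3.3, 232.2] dr [-0.13, 0.08, 7.51] norm 232.0 7.5
```

Emit:
{"api": "carry_out", "payload": {
  "translation": [
    [4,2,20],
    [8.6,3.3,60],
    [8.6,3.3,100],
    [8.6,3.3,140],
    [8.6,3.3,175],
    [8.6,3.3,200],
    [8.6,3.3,220],
    [8.6,3.3,232],
    [8.6,3.3,232],
    [8.6,3.3,232]
  ],
  "dr": [
    [0,0,3.7],
    [0,0,7.5],
    [0,0,7.5],
    [0,0,7.5],
    [0,0,7.5],
    [0,0,7.5],
    [0,0,7.5],
    [0,0,7.5],
    [0,0,7.5],
    [0,0,7.5]
  ],
  "grip": [85,85,85,85,85,85,85,85,85,60]
}}

```text
t: 1.82
tcp_pos: [0.451, 0.4078, 0.0183]
tool_rot: [-180.0, -0.0, -175.5]
ft_force: [0.6, 0.7, 1.5]
grip_width: 0.0752
finger_force: 0.0
```

Emit:
{"api": "carry_out", "payload": {
  "translation": [
    [0,0,0],
    [0,0,0],
    [0,0,0],
    [0,0,0],
    [0,0,0],
    [0,0,0],
    [0,0,0],
    [0,0,0]
  ],
  "dr": [
    [0,0,0],
    [0,0,0],
    [0,0,0],
    [0,0,0],
    [0,0,0],
    [0,0,0],
    [0,0,0],
    [0,0,0]
  ],
  "grip": [40,20,15,15,15,15,15,15],
  "squeeze": 80
}}

```text
t: 2.48
tcp_pos: [0.4523, 0.4076, 0.0197]
tool_rot: [179.9, 0.1, -175.5]
ft_force: [0.1, -1.7, 6.3]
grip_width: 0.0225
finger_force: 80.5
```

```bash
python3 -c "
from h import *
plan([.43,-.02,.14],toolR(180))"
```

```text
translation [55.3, -424.4, -120.8] dr [0.06, 0.08, 4.47] norm 445.0 4.5
```

Emit:
{"api": "carry_out", "payload": {
  "translation": [
    [5,0,-25],
    [15,-10,-60],
    [28,-50,-90],
    [40,-90,-110],
    [50,-130,-120],
    [55,-170,-120],
    [55,-210,-120],
    [55,-250,-120],
    [55,-290,-120],
    [55,-330,-120]
  ],
  "dr": [
    [0,0,0],
    [0,0,2],
    [0,0,4.5],
    [0,0,4.5],
    [0,0,4.5],
    [0,0,4.5],
    [0,0,4.5],
    [0,0,4.5],
    [0,0,4.5],
    [0,0,4.5]
  ],
  "grip": [15,15,15,15,15,15,15,15,15,15]
}}

```text
t: 3.32
tcp_pos: [0.4217, 0.0784, 0.1389]
tool_rot: [180.0, 0.1, -180.0]
ft_force: [0.9, -0.3, -1.5]
grip_width: 0.0225
finger_force: 79.4
```

Emit:
{"api": "carry_out", "payload": {
  "translation": [
    [0,-25,0],
    [0,-50,0],
    [0,-75,0],
    [0,-94,0],
    [0,-94,0],
    [0,-94,0]
  ],
  "dr": [
    [0,0,0],
    [0,0,0],
    [0,0,0],
    [0,0,0],
    [0,0,0],
    [0,0,0]
  ],
  "grip": [15,15,15,15,15,15]
}}

```text
t: 3.82
tcp_pos: [0.4219, -0.0146, 0.1386]
tool_rot: [180.0, 0.0, 179.8]
ft_force: [0.3, -0.1, -1.4]
grip_width: 0.0229
finger_force: 79.4
```

Run:
```python
from h import *
c=cams.get_calibration("wrist");im=cams.camera("wrist");cv2.imwrite("pics/w2.png",im)
np.save("w2c.npy",c,allow_pickle=True);s=r.state();print(s["t"],s["tcp_pos"],s["tool_rot"])
```

```text
3.8667 [ 0.4221 -0.0136  0.1385] [179.972    0.0274 179.9624]
```

View pics/w2.png

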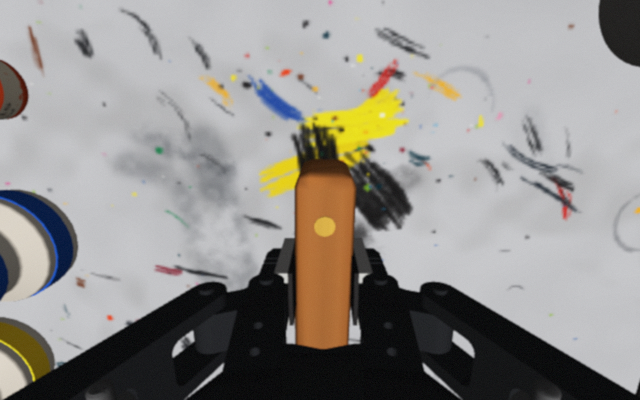

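The view shows only the rake's grip and bare table ahead of the gripper; the stoppers aren't visible. I'll tilt the tool nose-up so the camera looks under the rack.

Emit:
{"api": "carry_out", "payload": {
  "translation": [
    [-10,3,-10],
    [-20,6,-20],
    [-30,9,-30],
    [-40,12,-40],
    [-50,14,-45],
    [-60,14,-45],
    [-70,14,-45],
    [-75,14,-45],
    [-75,14,-45],
    [-75,14,-45]
  ],
  "dr": [
    [0,-5,0],
    [0,-10,0],
    [0,-15,0],
    [0,-20,0],
    [0,-25,0],
    [0,-30,0],
    [0,-35,0],
    [0,-38,0],
    [0,-38,0],
    [0,-38,0]
  ],
  "grip": [15,15,15,15,15,15,15,15,15,15]
}}

```text
t: 4.7
tcp_pos: [0.4837, -0.0164, 0.173]
tool_rot: [-176.1, 31.4, -178.8]
ft_force: [-0.0, 0.5, -1.9]
grip_width: 0.0226
finger_force: 79.4
```

Run:
```python
from h import *
c=cams.get_calibration("wrist");im=cams.camera("wrist");cv2.imwrite("pics/w3.png",im)
np.save("w3c.npy",c,allow_pickle=True);s=r.state();print(s["t"],s["tcp_pos"],s["tool_rot"],s["joints"],"cam",-np.array(c["R"]).T@c["t"])
```

```text
4.75 [ 0.4829 -0.0177  0.1723] [-176.0712   31.4054 -178.87  ] [ 13.6634   3.8948 -25.7699 139.2789  58.7985  12.8941  23.2827] cam [ 0.3503 -0.0092  0.2583]
```

View pics/w3.png

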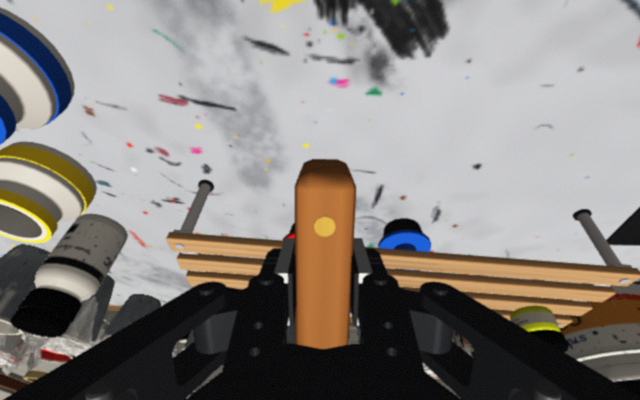

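This view looks under the rack with the image upside down. The blue stopper's foot is at (404,222) and its flange spans (380–431,243). Red is mostly behind the grip at about (290,233). The leg feet are at (207,185) and (582,214), and no yellow stopper shows.

Run:
```python
from h import *
c=np.load("w3c.npy",allow_pickle=True).item()
im=cv2.imread("pics/w3.png");h=cv2.cvtColor(im,cv2.COLOR_BGR2HSV)
def comp(h,lo,hi,box):
    m=cv2.inRange(h,lo,hi);k=np.zeros_like(m);x0,y0,x1,y1=box;k[y0:y1,x0:x1]=m[y0:y1,x0:x1]
    n,l,s,ce=cv2.connectedComponentsWithStats(k); return [(s[i],ce[i]) for i in range(1,n) if s[i,4]>10]
for s,ce in comp(h,(105,150,60),(125,255,255),(360,200,450,270)):
    print("blue",s,ce); x,y,w,hh,_=s
    print(" flange L,R @.027",onz(c,x,ce[1],.027),onz(c,x+w,ce[1],.027)," near edge z.024",onz(c,x+w/2,y,.024))
print("blue foot near",onz(c,405,219,0))
for s,ce in comp(h,(0,150,60),(8,255,255),(270,210,310,260))+comp(h,(172,150,60),(180,255,255),(270,210,310,260)):
    print("red",s,ce); x,y,w,hh,_=s; print(" left @.027",onz(c,x,ce[1],.027))
print("leg feet",onz(c,207,182,0),onz(c,581,212,0))
print("board front corners .076",onz(c,170,233,.086),onz(c,637,270,.086))
c=np.load("w1c.npy",allow_pickle=True).item();h=cv2.cvtColor(cv2.imread("pics/w1.png"),cv2.COLOR_BGR2HSV)
for s,ce in comp(h,(105,150,40),(125,255,255),(0,240,120,350)): print("w1 blue",s,ce,onz(c,*ce,.03),"near",onz(c,ce[0],s[1],.03),"R",onz(c,s[0]+s[2],ce[1],.03))
```

```text
blue [379 230  52  22 828] [405.8829 240.7862]
 flange L,R @.027 [0.6705 0.0408 0.027 ] [0.6662 0.1019 0.027 ]  near edge z.024 [0.6512 0.069  0.024 ]
blue foot near [0.6599 0.0732 0.    ]
red [286 232  10   7  45] [291.2667 235.5778]
 left @.027 [ 0.6675 -0.0723  0.027 ]
leg feet [ 0.6066 -0.1619  0.    ] [0.6357 0.2698 0.    ]
board front corners .076 [ 0.5898 -0.1658  0.086 ] [0.6184 0.2702 0.086 ]
w1 blue [ 33 259  24   6  65] [ 45.2308 261.5385] [0.6493 0.0804 0.03  ] near [0.6458 0.0805 0.03  ] R [0.6464 0.0949 0.03  ]
w1 blue [ 16 280  50  16 225] [ 41.6578 288.1556] [0.6887 0.0747 0.03  ] near [0.6767 0.0751 0.03  ] R [0.6824 0.1053 0.03  ]
w1 blue [  0 330  25  11 215] [ 11.1814 335.0326] [0.7699 0.032  0.03  ] near [0.7617 0.0325 0.03  ] R [0.7661 0.0502 0.03  ]
```

Run:
```python
from h import *
c=cams.get_calibration("scene")
for f in ["old","new"]:
    im=cv2.imread("pics/scene0.png") if f=="old" else cams.camera("scene")
    h=cv2.cvtColor(im,cv2.COLOR_BGR2HSV)
    for nm,lo,hi,b in [("red",(0,130,40),(8,255,255),(262,222,300,250)),("blue",(100,120,20),(130,255,255),(296,238,325,262))]:
        m=cv2.inRange(h,lo,hi);k=np.zeros_like(m);k[b[1]:b[3],b[0]:b[2]]=m[b[1]:b[3],b[0]:b[2]]
        n,l,s,ce=cv2.connectedComponentsWithStats(k)
        for i in range(1,n):
            if s[i,4]<8: continue
            x,y,w,hh,a=s[i]; e=onz(c,x+w/2,y+hh,.025); print(f,nm,s[i],"ctr",e-.032*np.array([.79,.61,0]),"L/R",onz(c,x,y+hh/2,.027)[:2],onz(c,x+w,y+hh/2,.027)[:2])
```

```text
old red [270 231  13  10  71] ctr [ 0.6987 -0.0457  0.025 ] L/R [ 0.7187 -0.061 ] [ 0.6923 -0.0236]
old blue [299 248   6   5  13] ctr [0.6954 0.0643 0.025 ] L/R [0.7185 0.0694] [0.7069 0.0858]
new red [270 231  13  10  71] ctr [ 0.6987 -0.0457  0.025 ] L/R [ 0.7187 -0.061 ] [ 0.6923 -0.0236]
new blue [299 248   6   5  13] ctr [0.6954 0.0643 0.025 ] L/R [0.7185 0.0694] [0.7069 0.0858]
```

```bash
python3 -c "
from h import *
plan([.40,-.17,.17],toolR(195))"
```

```text
translation [74.2, -152.5, -32.2] dr [-7.62, 30.68, -14.68] norm 173.0 34.9
```

Emit:
{"api": "carry_out", "payload": {
  "translation": [
    [12,-25,-5],
    [25,-51,-11],
    [37,-76,-16],
    [49,-102,-21],
    [62,-127,-27],
    [74,-152,-32],
    [74,-152,-32],
    [74,-152,-32],
    [74,-152,-32],
    [74,-152,-32]
  ],
  "dr": [
    [-1.3,5.1,-2.4],
    [-2.5,10.2,-4.9],
    [-3.8,15.3,-7.3],
    [-5.1,20.4,-9.8],
    [-6.3,25.6,-12.2],
    [-7.6,30.7,-14.7],
    [-7.6,30.7,-14.7],
    [-7.6,30.7,-14.7],
    [-7.6,30.7,-14.7],
    [-7.6,30.7,-14.7]
  ],
  "grip": [15,15,15,15,15,15,15,15,15,15]
}}

```text
t: 5.63
tcp_pos: [0.4012, -0.1713, 0.1715]
tool_rot: [179.9, -0.1, -165.0]
ft_force: [1.0, -0.5, -1.8]
grip_width: 0.0226
finger_force: 79.4
```

```bash
python3 -c "
from h import *
print(r.state()['tcp_pos'],r.state()['tool_rot'],r.state()['joints'])
plan([.40,-.17,.018],toolR(195))
plan([.42,-.12,.018],toolR(180))"
```

```text
[ 0.4012 -0.1713  0.1715] [ 179.8621   -0.1048 -164.9796] [ 37.3276  11.0095 -24.666  122.4257   6.0717  47.8663 113.9889]
translation [0.6, 1.2, 153.5] dr [0.14, -0.1, 0.02] norm 154.0 0.2
translation [-31.7, 44.3, 153.5] dr [0.12, -0.12, 15.02] norm 163.0 15.0
```

Emit:
{"api": "carry_out", "payload": {
  "translation": [
    [0,0,25],
    [0,0,55],
    [0,0,85],
    [0,0,110],
    [0,0,130],
    [0,0,145],
    [0,0,152],
    [0,0,153],
    [0,0,153],
    [0,0,153]
  ],
  "dr": [
    [0,0,0],
    [0,0,0],
    [0,0,0],
    [0,0,0],
    [0,0,0],
    [0,0,0],
    [0,0,0],
    [0,0,0],
    [0,0,0],
    [0,0,0]
  ],
  "grip": [15,15,15,15,15,15,15,15,15,15]
}}

```text
t: 6.47
tcp_pos: [0.4023, -0.169, 0.018]
tool_rot: [-179.9, 0.1, -164.9]
ft_force: [-0.2, -0.1, -1.2]
grip_width: 0.0226
finger_force: 79.3
```

Run:
```python
from h import *
print(r.state()['tcp_pos'],r.state()['tool_rot'],r.state()['ft_force'])
plan([.43,-.12,.018],toolR(180)); plan([.556,-.122,.018],toolR(180))
c=cams.get_calibration("side")
cv2.imwrite("pics/s2.png",cv2.resize(cams.camera("side")[120:300,220:440],(780,638))[:600])
```

```text
[ 0.4023 -0.169   0.018 ] [-179.903     0.0773 -164.8776] [-0.177  -0.1243 -1.1544]
translation [-39.5, 40.1, -0.0] dr [-0.09, 0.09, 15.12] norm 56.0 15.1
translation [-160.6, 5.3, 0.2] dr [-0.09, 0.09, 15.12] norm 161.0 15.1
```

View pics/s2.png

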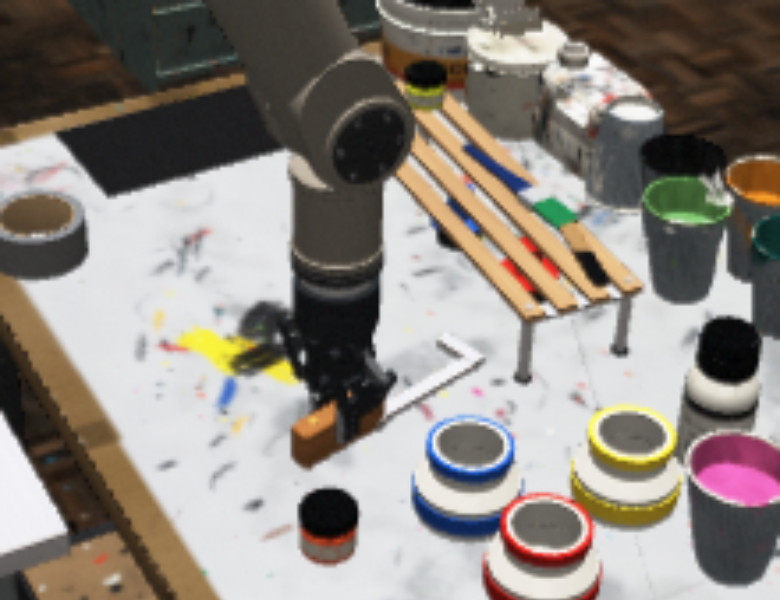

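The side view shows the rake flat on the table, with its hook at (465,355) in the crop, in front of the rack and left of the front-right leg at (524,350). Next I insert it.

Emit:
{"api": "carry_out", "payload": {
  "translation": [
    [-10,10,0],
    [-20,20,0],
    [-30,30,0],
    [-39,40,0],
    [-60,34,0],
    [-80,28,0],
    [-100,22,0],
    [-120,17,0],
    [-140,11,0],
    [-150,8,0]
  ],
  "dr": [
    [0,0,4],
    [0,0,8],
    [0,0,12],
    [0,0,15.1],
    [0,0,15.1],
    [0,0,15.1],
    [0,0,15.1],
    [0,0,15.1],
    [0,0,15.1],
    [0,0,15.1]
  ],
  "grip": [15,15,15,15,15,15,15,15,15,15]
}}

```text
t: 7.35
tcp_pos: [0.5475, -0.1225, 0.0186]
tool_rot: [-180.0, 0.3, 180.0]
ft_force: [-0.1, -0.1, -1.8]
grip_width: 0.0226
finger_force: 79.4
```

Run:
```python
from h import *
s=r.state();print(s['t'],s['tcp_pos'],s['tool_rot'],s['ft_force'])
plan([.556,-.122,.018],toolR(180)); plan([.556,-.078,.018],toolR(180)); plan([.4215,-.078,.018],toolR(180))
```

```text
7.35 [ 0.5475 -0.1225  0.0186] [-179.9697    0.2691  179.9661] [-0.1434 -0.0507 -1.8242]
translation [-8.5, 0.6, 0.6] dr [-0.03, 0.27, -0.03] norm 9.0 0.3
translation [-8.5, 44.6, 0.6] dr [-0.03, 0.27, -0.03] norm 45.0 0.3
translation [126.0, 44.5, -0.0] dr [-0.03, 0.27, -0.03] norm 134.0 0.3
```

Emit:
{"api": "carry_out", "payload": {
  "translation": [
    [-4,0,0],
    [-8.5,0,0],
    [-8.5,5,0],
    [-8.5,11,0],
    [-8.5,17,0],
    [-8.5,23,0],
    [-8.5,29,0],
    [-8.5,35,0],
    [-8.5,40,0],
    [-8.5,43,0]
  ],
  "dr": [
    [0,0,0],
    [0,0,0],
    [0,0,0],
    [0,0,0],
    [0,0,0],
    [0,0,0],
    [0,0,0],
    [0,0,0],
    [0,0,0],
    [0,0,0]
  ],
  "grip": [15,15,15,15,15,15,15,15,15,15]
}}

```text
t: 8.18
tcp_pos: [0.5527, -0.0786, 0.0177]
tool_rot: [-180.0, 0.1, 180.0]
ft_force: [0.0, -0.2, -1.7]
grip_width: 0.0231
finger_force: 79.7
```

Run:
```python
from h import *
s=r.state();print(s['t'],s['tcp_pos'],s['tool_rot'],s['ft_force'],s['ft_torque'])
plan([.4215,-.078,.018],toolR(180))
for n,o,f in [("scene",(200,150),3),("side",(240,110),3.5)]:
    im=cams.camera(n); cv2.imwrite(f"pics/{n}3.png",cv2.resize(im[o[1]:o[1]+130,o[0]+30:o[0]+200],None,fx=2.3,fy=2.3,interpolation=cv2.INTER_CUBIC))
a=cv2.imread("pics/scene3.png");b=cv2.imread("pics/side3.png");cv2.imwrite("pics/c3.png",np.hstack([a,b]))
```

```text
8.1833 [ 0.5527 -0.0786  0.0177] [-179.9791    0.059   179.9983] [ 0.0071 -0.171  -1.7187] [-0.2434  0.0084 -0.1243]
translation [131.2, 0.6, -0.5] dr [-0.02, 0.06, -0.0] norm 131.0 0.1
```

View pics/c3.png

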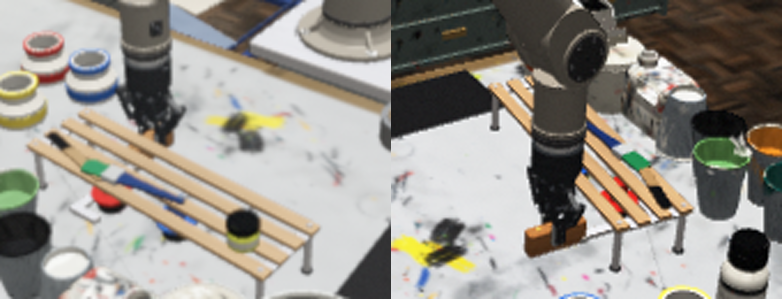

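The scene crop shows the hook at (85,208), just behind the red stopper at (108,197) on its far side. I'll pull slowly.

Emit:
{"api": "carry_out", "payload": {
  "translation": [
    [2,0,0],
    [5,0,0],
    [9,0,0],
    [14,0,0],
    [20,0,0],
    [26,0,0],
    [32,0,0],
    [38,0,0],
    [44,0,0],
    [50,0,0]
  ],
  "dr": [
    [0,0,0],
    [0,0,0],
    [0,0,0],
    [0,0,0],
    [0,0,0],
    [0,0,0],
    [0,0,0],
    [0,0,0],
    [0,0,0],
    [0,0,0]
  ],
  "grip": [15,15,15,15,15,15,15,15,15,15]
}}

```text
t: 9.12
tcp_pos: [0.5021, -0.0797, 0.0176]
tool_rot: [-180.0, 0.1, 179.9]
ft_force: [0.6, -0.0, -2.0]
grip_width: 0.0227
finger_force: 79.3
```

Emit:
{"api": "carry_out", "payload": {
  "translation": [
    [6,0,0],
    [12,0,0],
    [18,0,0],
    [24,0,0],
    [30,0,0],
    [36,0,0],
    [42,0,0],
    [48,0,0],
    [52,0,0],
    [52,0,0]
  ],
  "dr": [
    [0,0,0],
    [0,0,0],
    [0,0,0],
    [0,0,0],
    [0,0,0],
    [0,0,0],
    [0,0,0],
    [0,0,0],
    [0,0,0],
    [0,0,0]
  ],
  "grip": [15,15,15,15,15,15,15,15,15,15]
}}

```text
t: 9.95
tcp_pos: [0.4494, -0.0798, 0.0174]
tool_rot: [-180.0, -0.0, 179.9]
ft_force: [-0.3, -0.4, -1.2]
grip_width: 0.0225
finger_force: 79.3
```

Run:
```python
from h import *
s=r.state();print(s['t'],s['tcp_pos'],s['tool_rot'],s['ft_force'],s['ft_torque'])
for n,o,f in [("scene",(200,150),3),("side",(240,110),3.5)]:
    im=cams.camera(n); cv2.imwrite(f"pics/{n}4.png",cv2.resize(im[o[1]:o[1]+130,o[0]+30:o[0]+200],None,fx=2.3,fy=2.3,interpolation=cv2.INTER_CUBIC))
a=cv2.imread("pics/scene4.png");b=cv2.imread("pics/side4.png");cv2.imwrite("pics/c4.png",np.hstack([a,b]))
```

```text
9.95 [ 0.4494 -0.0798  0.0174] [-179.9501   -0.0124  179.9304] [-0.2851 -0.3818 -1.2379] [ 0.0098 -0.0104  0.008 ]
```

View pics/c4.png

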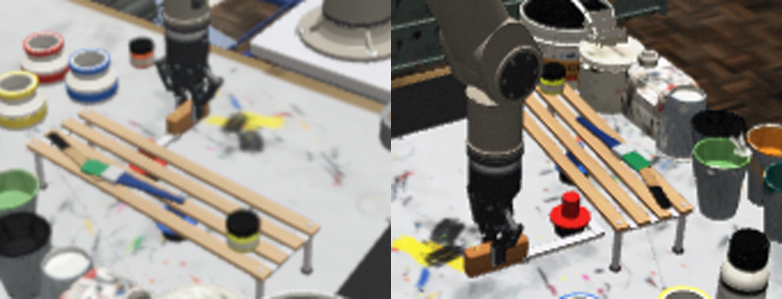

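The red stopper, at (570,212) in the right half, is upright in the hook's pocket and nearly clear of the board. I pull a little more, then let the rake down and release it.

Emit:
{"api": "carry_out", "payload": {
  "translation": [
    [5,0,0],
    [11,0,0],
    [17,0,0],
    [23,0,0],
    [28,0,0],
    [31,0,0],
    [31,0,0],
    [31,0,0.6],
    [31,0,0.6],
    [31,0,0.6]
  ],
  "dr": [
    [0,0,0],
    [0,0,0],
    [0,0,0],
    [0,0,0],
    [0,0,0],
    [0,0,0],
    [0,0,0],
    [0,0,0],
    [0,0,0],
    [0,0,0]
  ],
  "grip": [15,15,15,15,15,15,15,15,15,15]
}}

```text
t: 10.88
tcp_pos: [0.4197, -0.0797, 0.0168]
tool_rot: [-180.0, 0.0, 179.9]
ft_force: [-0.8, -0.6, -2.5]
grip_width: 0.0226
finger_force: 79.3
```

Emit:
{"api": "carry_out", "payload": {
  "translation": [
    [0,0,0],
    [0,0,0],
    [0,0,0],
    [0,0,0],
    [0,0,-10],
    [0,0,-35],
    [0,0,-70],
    [0,0,-110],
    [0,0,-150],
    [0,0,-165]
  ],
  "dr": [
    [0,0,0],
    [0,0,0],
    [0,0,0],
    [0,0,0],
    [0,0,0],
    [0,0,0],
    [0,0,0],
    [0,0,0],
    [0,0,0],
    [0,0,0]
  ],
  "grip": [50,85,85,85,85,85,85,85,85,85]
}}

```text
t: 11.72
tcp_pos: [0.4218, -0.0795, 0.1875]
tool_rot: [-179.9, 0.5, 180.0]
ft_force: [0.8, -0.7, 0.2]
grip_width: 0.0844
finger_force: 0.0
```

Run:
```python
from h import *
s=r.state();print(s['t'],s['tcp_pos'],s['tool_rot'],s['ft_force'])
c=cams.get_calibration("wrist");im=cams.camera("wrist");cv2.imwrite("pics/w4.png",im);np.save("w4c.npy",c,allow_pickle=True)
print(c["R"],c["t"])
```

```text
11.7167 [ 0.4218 -0.0795  0.1875] [-179.9006    0.4832  179.9537] [ 0.8315 -0.7185  0.2187]
[[ 0.0001  1.     -0.0024]
 [ 0.9606  0.0006  0.278 ]
 [ 0.278  -0.0024 -0.9606]] [ 0.0796 -0.4291  0.2181]
```

View pics/w4.png

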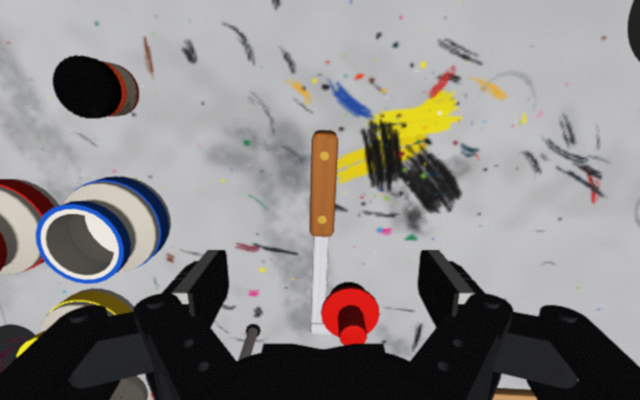

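The view shows the red stopper upright, with its flange at about (350,311) and its knob top at (353,337), free beside the rake. The rake pins are at (324,156) and (321,220). The blue flask rim is at about (82,242).

Run:
```python
from h import *
c=np.load("w4c.npy",allow_pickle=True).item();im=cv2.imread("pics/w4.png");h=cv2.cvtColor(im,cv2.COLOR_BGR2HSV)
m=cv2.inRange(h,(0,170,60),(8,255,255))|cv2.inRange(h,(172,170,60),(180,255,255));k=np.zeros_like(m);k[270:360,310:390]=m[270:360,310:390]
x,y,w,hh=cv2.boundingRect(k);print(x,y,w,hh)
print("flange L,R,near",onz(c,x,312,.03),onz(c,x+w,312,.03),onz(c,350,y,.03),"knob",onz(c,353,337,.066))
print("pins",onz(c,324,156,.044),onz(c,321,220,.044))
m=cv2.inRange(h,(100,150,80),(125,255,255));k=np.zeros_like(m);k[195:290,30:130]=m[195:290,30:130]
e=cv2.fitEllipse(cv2.convexHull(cv2.findNonZero(k)));print(e,onz(c,*e[0],.072))
plan([.568,-.045,.12],toolR(180))
```

```text
322 287 57 59
flange L,R,near [ 0.5646 -0.0805  0.03  ] [ 0.5645 -0.0191  0.03  ] [ 0.5341 -0.0511  0.03  ] knob [ 0.5671 -0.0502  0.066 ]
pins [ 0.394  -0.0785  0.044 ] [ 0.4544 -0.0813  0.044 ]
((79.82965850830078, 242.90750122070312), (74.26948547363281, 92.95867919921875), 120.35708618164062) [ 0.4655 -0.2905  0.072 ]
translation [-144.5, 35.0, 69.8] dr [-0.14, 0.61, -0.06] norm 164.0 0.6
```

Emit:
{"api": "carry_out", "payload": {
  "translation": [
    [-35,8,10],
    [-70,15,20],
    [-105,22,35],
    [-142,30,55],
    [-142.5,30,75],
    [-142.5,30,100],
    [-142.5,30,125],
    [-142.5,30,145],
    [-142.5,30,151],
    [-142.5,30,151]
  ],
  "dr": [
    [0,0,0],
    [0,0.3,0],
    [0,0.5,0],
    [0,0.5,0],
    [0,0.5,0],
    [0,0.5,0],
    [0,0.5,0],
    [0,0.5,0],
    [0,0.5,0],
    [0,0.5,0]
  ],
  "grip": [85,85,85,85,85,85,85,85,85,85]
}}

```text
t: 12.6
tcp_pos: [0.5608, -0.0497, 0.0297]
tool_rot: [-180.0, -0.6, 180.0]
ft_force: [-0.5, -0.3, 0.6]
grip_width: 0.085
finger_force: 0.0
```

Emit:
{"api": "carry_out", "payload": {
  "translation": [
    [0,0,0],
    [0,0,0],
    [0,0,0],
    [0,0,0],
    [0,0,0],
    [0,0,0],
    [0,0,0],
    [0,0,-5],
    [0,0,-25],
    [0,0,-55]
  ],
  "dr": [
    [0,0,0],
    [0,0,0],
    [0,0,0],
    [0,0,0],
    [0,0,0],
    [0,0,0],
    [0,0,0],
    [0,0,0],
    [0,0,0],
    [0,0,0]
  ],
  "grip": [60,40,25,20,20,20,20,20,20,20],
  "squeeze": 40
}}

```text
t: 13.43
tcp_pos: [0.5602, -0.0497, 0.0844]
tool_rot: [-180.0, -0.8, 180.0]
ft_force: [0.7, 0.4, -0.8]
grip_width: 0.0269
finger_force: 39.5
```

Run:
```python
from h import *
s=r.state();print(s)
plan([.47,-.30,.20],toolR(180),s)
```

```text
{'t': 13.4333, 'joints': array([ 13.4113,  28.9532, -18.817 , 110.0076,  12.9775,  43.8843,
        77.2108]), 'joint_vel': array([  9.3943, -32.0345, -11.1602, -12.3734, -15.8963,  40.9827,
        13.4521]), 'joint_torque': array([ -1.6382, -49.6164,  -3.1195, -19.962 ,   0.428 ,  -1.1292,
        -0.4022]), 'tcp_pos': array([ 0.5602, -0.0497,  0.0844]), 'tool_rot': array([-179.9823,   -0.782 ,  179.9563]), 'ft_force': array([ 0.7136,  0.4493, -0.8371]), 'ft_torque': array([-0.0348, -0.0649, -0.0429]), 'finger_force': 39.534341262769885, 'grip_width': 0.026867425461404276}
translation [91.6, -250.4, -114.3] dr [-0.02, -0.78, -0.04] norm 290.0 0.8
```

Emit:
{"api": "carry_out", "payload": {
  "translation": [
    [2,0,-35],
    [4,-20,-65],
    [6,-55,-95],
    [8,-93,-115],
    [10,-133,-128],
    [10,-173,-140],
    [10,-213,-146],
    [10,-253,-146],
    [10,-290,-146],
    [10,-290,-146]
  ],
  "dr": [
    [0,0,0],
    [0,-0.8,0],
    [0,-0.8,0],
    [0,-0.8,0],
    [0,-0.8,0],
    [0,-0.8,0],
    [0,-0.8,0],
    [0,-0.8,0],
    [0,-0.8,0],
    [0,-0.8,0]
  ],
  "grip": [20,20,20,20,20,20,20,20,20,20]
}}

```text
t: 14.27
tcp_pos: [0.55, -0.3508, 0.2321]
tool_rot: [-179.6, 0.3, 179.2]
ft_force: [-0.5, -1.5, -1.0]
grip_width: 0.0267
finger_force: 39.7
```

Emit:
{"api": "carry_out", "payload": {
  "translation": [
    [0,0,0],
    [0,0,0],
    [0,0,0]
  ],
  "dr": [
    [0,0,0],
    [0,0,0],
    [0,0,0]
  ],
  "grip": [20,20,20]
}}

```text
t: 14.52
tcp_pos: [0.5538, -0.3376, 0.2321]
tool_rot: [180.0, 0.3, -179.9]
ft_force: [-1.0, 0.4, -1.6]
grip_width: 0.0266
finger_force: 39.8
```

Run:
```python
from h import *
s=r.state();print(s['t'],s['tcp_pos'],s['tool_rot'],s['ft_force'],s['grip_width'])
c=cams.get_calibration("wrist");im=cams.camera("wrist");cv2.imwrite("pics/w5.png",im);np.save("w5c.npy",c,allow_pickle=True)
```

```text
14.5167 [ 0.5538 -0.3376  0.2321] [ 179.9672    0.3433 -179.9199] [-0.9665  0.4484 -1.5825] 0.026638064902497583
```

View pics/w5.png

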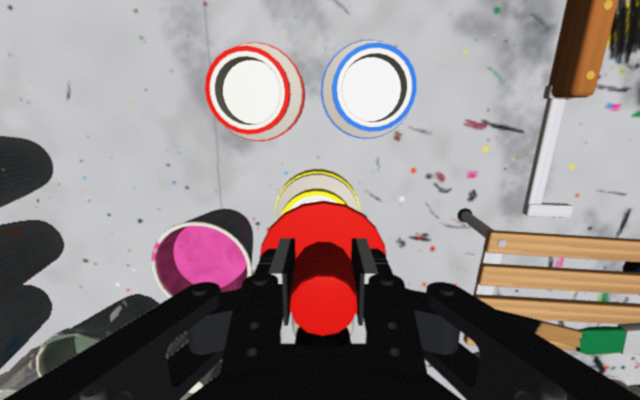

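The view shows the red rim at about (248,90), blue at (374,87) and yellow partly hidden at (317,200). The held red stopper's knob top is at (323,308), with its flange spanning columns 261–385.

```bash
cat >> h.py <<'E'
def rim(im,c,lo,hi,box,z=.072,prev=None):
    h=cv2.cvtColor(im,cv2.COLOR_BGR2HSV);m=cv2.inRange(h,lo,hi);k=np.zeros_like(m);x0,y0,x1,y1=box;k[y0:y1,x0:x1]=m[y0:y1,x0:x1]
    k=cv2.morphologyEx(k,cv2.MORPH_OPEN,np.ones((3,3)))
    e=cv2.fitEllipse(cv2.convexHull(cv2.findNonZero(k))); P=onz(c,*e[0],z)
    print("ell",np.round(e[0],1),np.round(e[1],1),"mm",np.round(np.array(e[1])/c["fx"]*(np.array(c["R"])@P+c["t"])[2]*1000,1),"->",P); return P
E
python3 - <<'E'
from h import *
c=np.load("w5c.npy",allow_pickle=True).item();im=cv2.imread("pics/w5.png")
rim(im,c,(0,190,150),(6,255,255),(195,35,300,150))
rim(im,c,(100,140,150),(125,255,255),(310,35,410,150))
print("near flange",onz(c,323,204,.2325),"L",onz(c,261,256,.2325),"R",onz(c,385,256,.2325))
print("knob top",onz(c,323,308,.2686), "bottom edge",onz(c,323,336,.2686))
E
```

```text
ell [247.   89.6] [81.5 88. ] mm [72.5 78.3] -> [ 0.4691 -0.405   0.072 ]
ell [374.   86.6] [82.3 88.6] mm [73.  78.7] -> [ 0.4665 -0.2921  0.072 ]
near flange [ 0.5268 -0.3373  0.2325] L [ 0.553  -0.3671  0.2325] R [ 0.5529 -0.3074  0.2325]
knob top [ 0.5568 -0.3372  0.2686] bottom edge [ 0.5693 -0.3372  0.2686]
```

```bash
python3 -c "
from h import *
plan([.4655,-.4055,.12],toolR(180))"
```

```text
translation [89.3, -67.9, 111.7] dr [0.02, 0.36, 0.11] norm 158.0 0.4
```

Emit:
{"api": "carry_out", "payload": {
  "translation": [
    [22,-17,15],
    [44,-34,30],
    [66,-51,45],
    [82,-63,62],
    [89,-68,80],
    [89.3,-68,95],
    [89.3,-68,105],
    [89.3,-68,111],
    [89.3,-68,111],
    [89.3,-68,111]
  ],
  "dr": [
    [0,0.3,0.1],
    [0,0.3,0.1],
    [0,0.3,0.1],
    [0,0.3,0.1],
    [0,0.3,0.1],
    [0,0.3,0.1],
    [0,0.3,0.1],
    [0,0.3,0.1],
    [0,0.3,0.1],
    [0,0.3,0.1]
  ],
  "grip": [20,20,20,20,20,20,20,20,20,20]
}}

```text
t: 15.4
tcp_pos: [0.4659, -0.4068, 0.1212]
tool_rot: [-180.0, 0.1, 179.9]
ft_force: [0.1, 0.0, -1.1]
grip_width: 0.0269
finger_force: 39.7
```

```bash
python3 -c "
from h import *
s=r.state();print(s['t'],s['ft_force'])
plan([.4655,-.4055,.079],toolR(180))"
```

```text
15.4 [ 0.0765  0.0474 -1.0987]
translation [0.5, 1.4, 42.2] dr [-0.04, 0.1, -0.05] norm 42.0 0.1
```

Emit:
{"api": "carry_out", "payload": {
  "translation": [
    [0,1,4],
    [0,1,9],
    [0,1,14],
    [0,1,19],
    [0,1,24],
    [0,1,29],
    [0,1,33],
    [0,1,37],
    [0,1,40],
    [0,1,40]
  ],
  "dr": [
    [0,0,0],
    [0,0,0],
    [0,0,0],
    [0,0,0],
    [0,0,0],
    [0,0,0],
    [0,0,0],
    [0,0,0],
    [0,0,0],
    [0,0,0]
  ],
  "grip": [20,20,20,20,20,20,20,20,20,20]
}}

```text
t: 16.23
tcp_pos: [0.4645, -0.4064, 0.0799]
tool_rot: [180.0, 0.0, 179.8]
ft_force: [-0.2, 0.5, -1.7]
grip_width: 0.0268
finger_force: 39.7
```

Emit:
{"api": "carry_out", "payload": {
  "translation": [
    [0,0,1],
    [0,0,2.5],
    [0,0,2.5],
    [0,0,2.5],
    [0,0,2.5],
    [0,0,-15],
    [0,0,-45],
    [0,0,-85],
    [0,0,-125],
    [0,0,-150]
  ],
  "dr": [
    [0,0,0],
    [0,0,0],
    [0,0,0],
    [0,0,0],
    [0,0,0],
    [0,0,0],
    [0,0,0],
    [0,0,0],
    [0,0,0],
    [0,0,0]
  ],
  "grip": [20,20,50,65,65,65,65,65,65,65]
}}

```text
t: 17.07
tcp_pos: [0.4659, -0.4073, 0.2352]
tool_rot: [-179.8, 0.3, 179.8]
ft_force: [0.8, -1.2, 0.6]
grip_width: 0.0648
finger_force: 0.0
```

Run:
```python
from h import *
s=r.state();print(s['t'],s['tcp_pos'],s['tool_rot'],s['ft_force'],s['grip_width'])
plan([.4207,-.080,.20],toolR(180),s)
c=cams.get_calibration("side");im=cams.camera("side");cv2.imwrite("pics/s6.png",im)
h=cv2.cvtColor(im,cv2.COLOR_BGR2HSV)
m=cv2.inRange(h,(0,150,60),(7,255,255))|cv2.inRange(h,(174,150,60),(180,255,255));k=np.zeros_like(m);k[220:310,340:400]=m[220:310,340:400]
n,l,st,ce=cv2.connectedComponentsWithStats(k);print([ (st[i].tolist()) for i in range(1,n) if st[i,4]>8])
for P in [(.4685,-.4055,.114),(.4685,-.4055,.078),(.4685,-.4055,.036)]: print(proj(c,P))
cv2.imwrite("pics/s6z.png",cv2.resize(im[200:310,310:440],None,fx=5,fy=5,interpolation=cv2.INTER_CUBIC))
```

```text
17.0667 [ 0.4659 -0.4073  0.2352] [-179.7985    0.2814  179.8394] [ 0.7774 -1.174   0.6456] 0.06481029266964783
translation [46.3, 327.3, 33.8] dr [-0.2, 0.28, -0.16] norm 332.0 0.4
[[361, 255, 26, 25, 451], [357, 280, 32, 16, 147]]
[373.8102 256.89  ]
[372.7644 266.2758]
[371.5829 276.8801]
```

View pics/s6z.png

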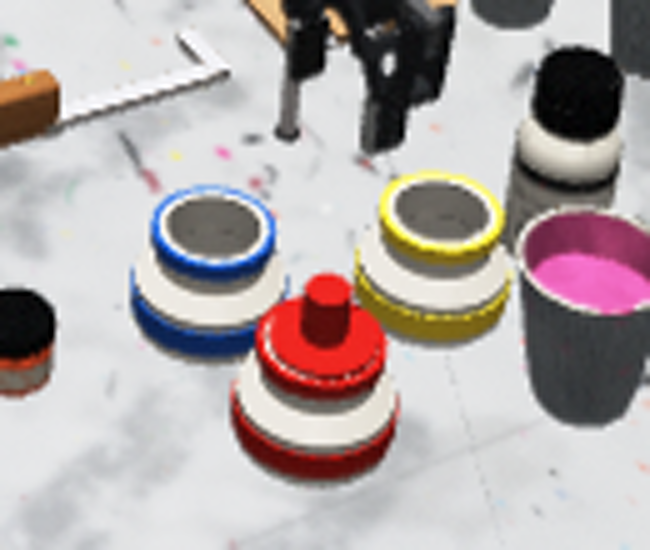

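The red stopper sits upright with its flange on the red rim, knob at (327,305) in the crop. The blue and yellow flasks, cup, bottle and jar stand undisturbed. Now I go back over the rake.

Emit:
{"api": "carry_out", "payload": {
  "translation": [
    [5,35,3],
    [10,70,7],
    [15,105,11],
    [20,141,15],
    [25,177,19],
    [30,213,23],
    [35,249,27],
    [40,285,30],
    [46,322,33],
    [46,327,34]
  ],
  "dr": [
    [0,0.3,0],
    [0,0.3,0],
    [0,0.3,0],
    [0,0.3,0],
    [0,0.3,0],
    [0,0.3,0],
    [0,0.3,0],
    [0,0.3,0],
    [0,0.3,0],
    [0,0.3,0]
  ],
  "grip": [85,85,85,85,85,85,85,85,85,85]
}}

```text
t: 17.95
tcp_pos: [0.4183, -0.0736, 0.1962]
tool_rot: [180.0, -0.3, -179.7]
ft_force: [-1.0, 0.9, 0.4]
grip_width: 0.0848
finger_force: 0.0
```

Run:
```python
from h import *
s=r.state();print(s['t'],s['tcp_pos'],s['tool_rot'])
c=cams.get_calibration("wrist");im=cams.camera("wrist");cv2.imwrite("pics/w7.png",im)
h=cv2.cvtColor(im,cv2.COLOR_BGR2HSV)
m=cv2.inRange(h,(5,120,60),(20,255,255));m=cv2.morphologyEx(m,cv2.MORPH_OPEN,np.ones((3,3)))
n,l,st,ce=cv2.connectedComponentsWithStats(m);i=1+st[1:,4].argmax();ys,xs=np.where(l==i)
re=cv2.minAreaRect(np.c_[xs,ys].astype(np.float32));print(st[i],re)
y0,y1=ys.min(),ys.max()
for y in (y0+10,(y0+y1)//2,y1-10):
    q=xs[ys==y];print(y,q.min(),q.max(),onz(c,q.mean(),y,.044))
print("ends",onz(c,xs[ys==y0].mean(),y0,.044),onz(c,xs[ys==y1].mean(),y1,.044))
cc=cams.get_calibration("scene");h=cv2.cvtColor(cams.camera("scene"),cv2.COLOR_BGR2HSV);m=cv2.inRange(h,(100,120,20),(130,255,255))
n,l,st,ce=cv2.connectedComponentsWithStats(m[238:262,296:325]);print("blue",[x.tolist() for x in st[1:]])
```

```text
17.95 [ 0.4183 -0.0736  0.1962] [ 179.9636   -0.2863 -179.7274]
[ 304  137   26  101 2247] ((316.7269287109375, 187.0592803955078), (23.972597122192383, 100.28065490722656), 1.2453641891479492)
147 306 329 [ 0.3816 -0.0784  0.044 ]
187 305 328 [ 0.419  -0.0793  0.044 ]
227 304 326 [ 0.459  -0.0808  0.044 ]
ends [ 0.3727 -0.0798  0.044 ] [ 0.4694 -0.0808  0.044 ]
blue [[14, 6, 5, 3, 7], [3, 10, 6, 5, 13]]
```

```bash
python3 -c "
from h import *
plan([.4197,-.0797,.0165],toolR(178.5))"
```

```text
translation [-0.9, -1.6, 180.0] dr [-0.05, -0.23, 1.58] norm 180.0 1.6
```

Emit:
{"api": "carry_out", "payload": {
  "translation": [
    [0,0,20],
    [0,0,45],
    [0,0,70],
    [0,0,90],
    [0,0,100],
    [0,0,100],
    [0,0,100]
  ],
  "dr": [
    [0,0,1.6],
    [0,0,1.6],
    [0,0,1.6],
    [0,0,1.6],
    [0,0,1.6],
    [0,0,1.6],
    [0,0,1.6]
  ],
  "grip": [85,85,85,85,85,85,85]
}}

```text
t: 18.63
tcp_pos: [0.4195, -0.0804, 0.0966]
tool_rot: [-180.0, -0.3, 178.2]
ft_force: [0.4, -1.3, 0.1]
grip_width: 0.0849
finger_force: 0.0
```

```bash
python3 -c "
from h import *
plan([.4197,-.0797,.0165],toolR(178.5))"
```

```text
translation [-0.6, 0.7, 80.1] dr [-0.05, -0.27, -0.33] norm 80.0 0.4
```

Emit:
{"api": "carry_out", "payload": {
  "translation": [
    [0,0.5,20],
    [0,0.5,40],
    [0,0.5,58],
    [0,0.5,70],
    [0,0.5,77],
    [0,0.5,79.5],
    [0,0.5,80],
    [0,0.5,80],
    [0,0.5,80],
    [0,0.5,80]
  ],
  "dr": [
    [0,-0.3,0],
    [0,-0.3,0],
    [0,-0.3,0],
    [0,-0.3,0],
    [0,-0.3,0],
    [0,-0.3,0],
    [0,-0.3,0],
    [0,-0.3,0],
    [0,-0.3,0],
    [0,-0.3,0]
  ],
  "grip": [85,85,85,85,85,85,85,60,35,20],
  "squeeze": 80
}}

```text
t: 19.47
tcp_pos: [0.4195, -0.0792, 0.0172]
tool_rot: [-179.9, 0.1, 178.2]
ft_force: [0.6, -0.2, 0.0]
grip_width: 0.0507
finger_force: 0.0
```

Emit:
{"api": "carry_out", "payload": {
  "translation": [
    [0,0,0],
    [0,0,0],
    [0,0,0],
    [0,0,0],
    [0,0,0],
    [0,0,0],
    [0,0,-1.5],
    [0,0,-1.5]
  ],
  "dr": [
    [0,0,0],
    [0,0,0],
    [0,0,0],
    [0,0,0],
    [0,0,0],
    [0,0,0],
    [0,0,0],
    [0,0,0]
  ],
  "grip": [15,15,15,15,15,15,15,15]
}}

```text
t: 20.13
tcp_pos: [0.4188, -0.0791, 0.0181]
tool_rot: [-180.0, 0.1, 178.2]
ft_force: [0.1, 0.1, -1.7]
grip_width: 0.0225
finger_force: 78.3
```

```bash
python3 -c "
from h import *
plan([.4197,-.010,.0178],toolR(180)); plan([.549,-.010,.0178],toolR(180))"
```

```text
translation [1.2, 69.1, 0.3] dr [-0.05, 0.06, -1.76] norm 69.0 1.8
translation [-128.0, 73.1, 0.4] dr [-0.05, 0.06, -1.76] norm 147.0 1.8
```

Emit:
{"api": "carry_out", "payload": {
  "translation": [
    [0,18,0],
    [1,36,0],
    [1,54,0],
    [1,69,0],
    [-15,69.5,0],
    [-33,70,0],
    [-52,71,0],
    [-71,71.5,0],
    [-90,72,0],
    [-105,72.5,0]
  ],
  "dr": [
    [0,0,-0.5],
    [0,0,-1],
    [0,0,-1.5],
    [0,0,-1.7],
    [0,0,-1.7],
    [0,0,-1.7],
    [0,0,-1.7],
    [0,0,-1.7],
    [0,0,-1.7],
    [0,0,-1.7]
  ],
  "grip": [15,15,15,15,15,15,15,15,15,15]
}}

```text
t: 20.97
tcp_pos: [0.5273, -0.0099, 0.0178]
tool_rot: [-180.0, 0.1, 179.9]
ft_force: [0.2, -0.6, -0.9]
grip_width: 0.0225
finger_force: 78.6
```

```bash
python3 -c "
from h import *
s=r.state();print(s['tcp_pos'],s['ft_force'],s['ft_torque'])
plan([.550,-.010,.0178],toolR(180)); plan([.550,.035,.0178],toolR(180))
h=cv2.cvtColor(cams.camera('scene'),cv2.COLOR_BGR2HSV);m=cv2.inRange(h,(100,120,20),(130,255,255))
n,l,st,ce=cv2.connectedComponentsWithStats(m[238:262,296:325]);print('blue',[x.tolist() for x in st[1:]])"
```

```text
[ 0.5273 -0.0099  0.0178] [ 0.1696 -0.5658 -0.9225] [0.0036 0.0333 0.0283]
translation [-22.7, -0.1, 0.1] dr [-0.04, 0.07, -0.07] norm 23.0 0.1
translation [-22.6, 44.9, 0.0] dr [-0.04, 0.07, -0.07] norm 50.0 0.1
blue [[14, 6, 5, 3, 7], [3, 10, 6, 5, 12]]
```

Emit:
{"api": "carry_out", "payload": {
  "translation": [
    [-10,0,0],
    [-20,0,0],
    [-23,0,0],
    [-23,7,0],
    [-23,14,0],
    [-23,21,0],
    [-23,28,0],
    [-23,35,0],
    [-23,41,0],
    [-23,45,0]
  ],
  "dr": [
    [0,0,0],
    [0,0,0],
    [0,0,0],
    [0,0,0],
    [0,0,0],
    [0,0,0],
    [0,0,0],
    [0,0,0],
    [0,0,0],
    [0,0,0]
  ],
  "grip": [15,15,15,15,15,15,15,15,15,15]
}}

```text
t: 21.85
tcp_pos: [0.549, 0.0365, 0.0181]
tool_rot: [-180.0, 0.1, -180.0]
ft_force: [-0.6, 0.1, -1.8]
grip_width: 0.0225
finger_force: 78.6
```

```bash
python3 -c "
from h import *
s=r.state();print(s['t'],s['tcp_pos'],s['ft_force'],s['ft_torque'])
im=cams.camera('scene');cv2.imwrite('pics/s8.png',im)
h=cv2.cvtColor(im,cv2.COLOR_BGR2HSV);m=cv2.inRange(h,(100,120,20),(130,255,255))
n,l,st,ce=cv2.connectedComponentsWithStats(m[238:262,296:325]);print('blue',[x.tolist() for x in st[1:]])
d=cv2.absdiff(im,cv2.imread('pics/scene0.png')).max(2)[225:265,280:330]
n,l,st,ce=cv2.connectedComponentsWithStats((d>40).astype(np.uint8));print([ (x+[280,225,0,0,0]).tolist() for x in st[1:] if x[4]>5])
c=cams.get_calibration('scene')
print('hook pred',[proj(c,(x,y,.013)).round(1).tolist() for x,y in [(.724,.027),(.739,.027),(.739,.080),(.724,.080)]])"
```

```text
21.85 [0.549  0.0365 0.0181] [-0.6499  0.0822 -1.8107] [-0.0307  0.0403  0.025 ]
blue [[14, 6, 5, 3, 7], [3, 10, 6, 5, 12]]
[[310, 225, 11, 6, 25], [280, 236, 5, 7, 26], [287, 252, 14, 9, 31]]
hook pred [[288.5, 249.6], [285.6, 252.0], [297.8, 258.3], [300.6, 255.8]]
```

Emit:
{"api": "carry_out", "payload": {
  "translation": [
    [2,0,0],
    [5,0,0],
    [9,0,0],
    [14,0,0],
    [20,0,0],
    [26,0,0],
    [32,0,0],
    [38,0,0],
    [44,0,0],
    [50,0,0]
  ],
  "dr": [
    [0,0,0],
    [0,0,0],
    [0,0,0],
    [0,0,0],
    [0,0,0],
    [0,0,0],
    [0,0,0],
    [0,0,0],
    [0,0,0],
    [0,0,0]
  ],
  "grip": [15,15,15,15,15,15,15,15,15,15]
}}

```text
t: 22.73
tcp_pos: [0.4985, 0.0352, 0.018]
tool_rot: [-180.0, 0.1, 179.9]
ft_force: [0.5, 0.2, -2.0]
grip_width: 0.0226
finger_force: 78.6
```

Emit:
{"api": "carry_out", "payload": {
  "translation": [
    [6,0,0],
    [12,0,0],
    [18,0,0],
    [24,0,0],
    [30,0,0],
    [36,0,0],
    [42,0,0],
    [48,0,0],
    [54,0,0],
    [58,0,0]
  ],
  "dr": [
    [0,0,0],
    [0,0,0],
    [0,0,0],
    [0,0,0],
    [0,0,0],
    [0,0,0],
    [0,0,0],
    [0,0,0],
    [0,0,0],
    [0,0,0]
  ],
  "grip": [15,15,15,15,15,15,15,15,15,15]
}}

```text
t: 23.57
tcp_pos: [0.4403, 0.0352, 0.0179]
tool_rot: [-179.9, 0.0, 180.0]
ft_force: [1.0, 0.9, -1.7]
grip_width: 0.0229
finger_force: 78.6
```

```bash
python3 -c "
from h import *
s=r.state();print(s['t'],s['tcp_pos'],s['tool_rot'],s['ft_force'],s['ft_torque'])
c=cams.get_calibration('side');im=cams.camera('side');cv2.imwrite('pics/s9.png',im)
h=cv2.cvtColor(im,cv2.COLOR_BGR2HSV);m=cv2.inRange(h,(105,150,40),(125,255,255))
n,l,st,ce=cv2.connectedComponentsWithStats(m)
print([(x.tolist(),onz(c,*e,.04).tolist()) for x,e in zip(st[1:],ce[1:]) if x[4]>15 and 280<e[0]<420 and 130<e[1]<230])
print(proj(c,(.59,.07,.066)),proj(c,(.59,.07,.027)))"
```

```text
23.5667 [0.4403 0.0352 0.0179] [-179.9461    0.0396  179.9516] [ 1.0167  0.8595 -1.6911] [ 0.0383 -0.0944 -0.0341]
[([352, 161, 16, 13, 44], [0.7623222758150469, 0.11977268819934017, 0.040000000000000036]), ([321, 178, 17, 15, 168], [0.5874141109447121, 0.05944833041123121, 0.040000000000000036])]
[328.3313 178.7407] [328.0229 187.5023]
```

Emit:
{"api": "carry_out", "payload": {
  "translation": [
    [4,0,0],
    [9,0,0],
    [13,0,0],
    [14,0,0],
    [14,0,0],
    [14,0,1],
    [14,0,1],
    [14,0,1],
    [14,0,1],
    [14,0,1]
  ],
  "dr": [
    [0,0,0],
    [0,0,0],
    [0,0,0],
    [0,0,0],
    [0,0,0],
    [0,0,0],
    [0,0,0],
    [0,0,0],
    [0,0,0],
    [0,0,0]
  ],
  "grip": [15,15,15,15,15,15,15,15,15,50]
}}

```text
t: 24.45
tcp_pos: [0.4274, 0.0353, 0.0169]
tool_rot: [-180.0, 0.1, 179.9]
ft_force: [0.6, 0.2, 0.6]
grip_width: 0.0335
finger_force: 0.0
```

Emit:
{"api": "carry_out", "payload": {
  "translation": [
    [0,0,0],
    [0,0,0],
    [0,0,0],
    [0,0,-15],
    [0,0,-50],
    [0,0,-90],
    [0,0,-130],
    [0,0,-165],
    [0,0,-165],
    [0,0,-165]
  ],
  "dr": [
    [0,0,0],
    [0,0,0],
    [0,0,0],
    [0,0,0],
    [0,0,0],
    [0,0,0],
    [0,0,0],
    [0,0,0],
    [0,0,0],
    [0,0,0]
  ],
  "grip": [85,85,85,85,85,85,85,85,85,85]
}}

```text
t: 25.28
tcp_pos: [0.4285, 0.0354, 0.1839]
tool_rot: [-179.9, 0.4, 179.9]
ft_force: [-0.8, 0.8, -0.2]
grip_width: 0.0849
finger_force: 0.0
```

Run:
```python
from h import *
s=r.state();print(s['t'],s['tcp_pos'],s['tool_rot'],s['ft_force'])
c=cams.get_calibration("wrist");im=cams.camera("wrist");cv2.imwrite("pics/w10.png",im);h=cv2.cvtColor(im,cv2.COLOR_BGR2HSV)
m=cv2.inRange(h,(100,150,40),(125,255,255));k=np.zeros_like(m);k[240:380,230:430]=m[240:380,230:430]
n,l,st,ce=cv2.connectedComponentsWithStats(k);i=1+st[1:,4].argmax();x,y,w,hh,a=st[i];print(st[i],ce[i])
ys,xs=np.where(l==i)
print("flange near",onz(c,xs[ys<=y+1].mean(),y,.03),"L",onz(c,x,ys[xs==x].mean(),.03),"R",onz(c,x+w,ys[xs==x+w-1].mean(),.03))
print("bottom (knob top rear?)",onz(c,xs[ys>=y+hh-2].mean(),y+hh,.066))
m=cv2.inRange(h,(5,120,60),(20,255,255));m=cv2.morphologyEx(m,cv2.MORPH_OPEN,np.ones((3,3)))
n,l,st,ce=cv2.connectedComponentsWithStats(m);i=1+st[1:,4].argmax();ys,xs=np.where(l==i);y0,y1=ys.min(),ys.max()
for y in (y0+10,y1-10):
    q=xs[ys==y];print("rake",y,onz(c,q.mean(),y,.044))
print("ends",onz(c,320,y0,.044)[0],onz(c,320,y1,.044)[0])
```

```text
25.2833 [0.4285 0.0354 0.1839] [-179.9446    0.352   179.9099] [-0.8105  0.8187 -0.2401]
[ 326  290   58   56 2466] [354.7551 317.1845]
flange near [0.5417 0.0685 0.03  ] L [0.5744 0.0386 0.03  ] R [0.5737 0.1006 0.03  ]
bottom (knob top rear?) [0.5807 0.0679 0.066 ]
rake 143 [0.3886 0.0352 0.044 ]
rake 228 [0.4674 0.0351 0.044 ]
ends 0.38005636614474847 0.47743921018487223
```

```bash
python3 -c "
from h import *
plan([.572,.0693,.10],toolR(180))"
```

```text
translation [-144.5, 34.4, 82.7] dr [-0.07, 0.15, -0.09] norm 170.0 0.2
```

Emit:
{"api": "carry_out", "payload": {
  "translation": [
    [-35,8,10],
    [-70,17,25],
    [-105,25,40],
    [-135,32,55],
    [-144.5,34.4,70],
    [-144.5,34.4,82],
    [-144.5,34.4,82],
    [-144.5,34.4,82]
  ],
  "dr": [
    [0,0.2,0],
    [0,0.2,0],
    [0,0.2,0],
    [0,0.2,0],
    [0,0.2,0],
    [0,0.2,0],
    [0,0.2,0],
    [0,0.2,0]
  ],
  "grip": [85,85,85,85,85,85,85,85]
}}

```text
t: 26.0
tcp_pos: [0.5691, 0.0691, 0.0982]
tool_rot: [-179.9, -0.4, 180.0]
ft_force: [0.4, -0.0, 0.5]
grip_width: 0.0846
finger_force: 0.0
```

```bash
python3 -c "
from h import *
plan([.572,.0693,.032],toolR(180))"
```

```text
translation [-3.4, 0.3, 66.1] dr [-0.1, -0.42, -0.03] norm 66.0 0.4
```

Emit:
{"api": "carry_out", "payload": {
  "translation": [
    [-3,0,20],
    [-3,0,38],
    [-3,0,52],
    [-3,0,61],
    [-3,0,65],
    [-3,0,66],
    [-3,0,66],
    [-3,0,66],
    [-3,0,66],
    [-3,0,66]
  ],
  "dr": [
    [0,-0.4,0],
    [0,-0.4,0],
    [0,-0.4,0],
    [0,-0.4,0],
    [0,-0.4,0],
    [0,-0.4,0],
    [0,-0.4,0],
    [0,-0.4,0],
    [0,-0.4,0],
    [0,-0.4,0]
  ],
  "grip": [85,85,85,85,85,85,70,50,30,20],
  "squeeze": 40
}}

```text
t: 26.83
tcp_pos: [0.5749, 0.0696, 0.0347]
tool_rot: [-180.0, 0.3, 179.9]
ft_force: [0.2, 0.5, -0.3]
grip_width: 0.0381
finger_force: 0.0
```

Emit:
{"api": "carry_out", "payload": {
  "translation": [
    [0,0,0],
    [0,0,0],
    [0,0,0],
    [0,0,0],
    [0,0,0],
    [0,0,0]
  ],
  "dr": [
    [0,0,0],
    [0,0,0],
    [0,0,0],
    [0,0,0],
    [0,0,0],
    [0,0,0]
  ],
  "grip": [20,20,20,20,20,20]
}}

```text
t: 27.33
tcp_pos: [0.5748, 0.0695, 0.0346]
tool_rot: [-179.9, 0.3, 179.9]
ft_force: [-1.7, -0.2, 5.2]
grip_width: 0.0267
finger_force: 39.4
```

```bash
python3 -c "
from h import *
print(r.state()['tcp_pos'])
plan([.545,-.26,.23],toolR(180))"
```

```text
[0.5748 0.0695 0.0346]
translation [28.4, -329.7, -195.3] dr [-0.05, 0.3, -0.07] norm 384.0 0.3
```

Emit:
{"api": "carry_out", "payload": {
  "translation": [
    [0,0,-30],
    [3,-10,-65],
    [6,-40,-100],
    [9,-75,-125],
    [12,-110,-145],
    [15,-147,-160],
    [18,-184,-172],
    [21,-221,-184],
    [24,-258,-195],
    [28,-296,-195]
  ],
  "dr": [
    [0,0,0],
    [0,0.3,0],
    [0,0.3,0],
    [0,0.3,0],
    [0,0.3,0],
    [0,0.3,0],
    [0,0.3,0],
    [0,0.3,0],
    [0,0.3,0],
    [0,0.3,0]
  ],
  "grip": [20,20,20,20,20,20,20,20,20,20]
}}

```text
t: 28.17
tcp_pos: [0.5459, -0.2282, 0.2315]
tool_rot: [-179.9, 0.2, 180.0]
ft_force: [0.9, 0.7, -0.2]
grip_width: 0.0268
finger_force: 39.9
```

Emit:
{"api": "carry_out", "payload": {
  "translation": [
    [0,-20,0],
    [0,-33,0],
    [0,-33,0],
    [0,-33,0],
    [0,-33,0]
  ],
  "dr": [
    [0,0,0],
    [0,0,0],
    [0,0,0],
    [0,0,0],
    [0,0,0]
  ],
  "grip": [20,20,20,20,20]
}}

```text
t: 28.58
tcp_pos: [0.5457, -0.2565, 0.2288]
tool_rot: [179.9, -0.1, -179.9]
ft_force: [0.2, 0.4, -0.0]
grip_width: 0.0271
finger_force: 39.9
```

Run:
```python
from h import *
s=r.state();print(s['t'],s['tcp_pos'],s['tool_rot'],s['ft_force'],s['grip_width'])
c=cams.get_calibration("wrist");im=cams.camera("wrist");cv2.imwrite("pics/w11.png",im)
u,v=proj(c,(.466,-.292,.072)).astype(int);print(u,v)
P=rim(im,c,(100,140,150),(125,255,255),(u-60,max(v-60,0),u+60,v+60))
z=s['tcp_pos'][2]-.0016
h=cv2.cvtColor(im,cv2.COLOR_BGR2HSV);m=cv2.inRange(h,(100,150,40),(125,255,255));k=np.zeros_like(m);k[v+62:390,200:450]=m[v+62:390,200:450]
n,l,st,ce=cv2.connectedComponentsWithStats(k);i=1+st[1:,4].argmax();x,y,w,hh,a=st[i];ys,xs=np.where(l==i);print(st[i])
print("near",onz(c,xs[ys<=y+1].mean(),y,z-.003)-s['tcp_pos'],"L",onz(c,x,ys[xs==x].mean(),z-.003)-s['tcp_pos'],"R",onz(c,x+w,ys[xs==x+w-1].mean(),z-.003)-s['tcp_pos'],"knob rear",onz(c,xs[ys>=y+hh-2].mean(),y+hh,z+.033)-s['tcp_pos'])
plan([P[0],P[1]-.0005,.12],toolR(180),s)
```

```text
28.5833 [ 0.5457 -0.2565  0.2288] [ 179.9495   -0.0594 -179.8753] [ 0.2278  0.4272 -0.0291] 0.027061838046707875
282 96
ell [282.8  97.3] [82.5 87.4] mm [73.2 77.6] -> [ 0.4665 -0.2919  0.072 ]
[ 260  193  126  130 9474]
near [-0.031   0.0003 -0.0046] L [-0.0017 -0.0309 -0.0046] R [-0.0024  0.0316 -0.0046] knob rear [0.0135 0.0005 0.0314]
translation [79.2, -35.9, 108.9] dr [0.05, -0.06, 0.12] norm 139.0 0.1
```

Emit:
{"api": "carry_out", "payload": {
  "translation": [
    [25,-12,15],
    [50,-24,30],
    [70,-32,48],
    [79,-36,65],
    [79,-36,80],
    [79,-36,93],
    [79,-36,103],
    [79,-36,107],
    [79,-36,107],
    [79,-36,107]
  ],
  "dr": [
    [0,0,0.1],
    [0,0,0.1],
    [0,0,0.1],
    [0,0,0.1],
    [0,0,0.1],
    [0,0,0.1],
    [0,0,0.1],
    [0,0,0.1],
    [0,0,0.1],
    [0,0,0.1]
  ],
  "grip": [20,20,20,20,20,20,20,20,20,20]
}}

```text
t: 29.47
tcp_pos: [0.4668, -0.2947, 0.1226]
tool_rot: [-180.0, -0.0, 179.9]
ft_force: [0.5, -0.7, -1.1]
grip_width: 0.0266
finger_force: 39.9
```

```bash
python3 -c "
from h import *
s=r.state();print(s['tcp_pos'])
plan([.466,-.292,.0835],toolR(180))"
```

```text
[ 0.4668 -0.2947  0.1226]
translation [0.8, 2.7, 39.1] dr [-0.05, -0.02, -0.09] norm 39.0 0.1
```

Emit:
{"api": "carry_out", "payload": {
  "translation": [
    [0.8,2.7,2],
    [0.8,2.7,6],
    [0.8,2.7,11],
    [0.8,2.7,16],
    [0.8,2.7,21],
    [0.8,2.7,26],
    [0.8,2.7,31],
    [0.8,2.7,35],
    [0.8,2.7,38],
    [0.8,2.7,38]
  ],
  "dr": [
    [0,0,0],
    [0,0,0],
    [0,0,0],
    [0,0,0],
    [0,0,0],
    [0,0,0],
    [0,0,0],
    [0,0,0],
    [0,0,0],
    [0,0,0]
  ],
  "grip": [20,20,20,20,20,20,20,20,20,20]
}}

```text
t: 30.3
tcp_pos: [0.4649, -0.2924, 0.0834]
tool_rot: [-180.0, -0.1, 179.8]
ft_force: [-0.3, -0.2, -0.4]
grip_width: 0.027
finger_force: 39.9
```

Free descent with no contact load, about 1 mm above home. I release and rise.

Emit:
{"api": "carry_out", "payload": {
  "translation": [
    [0,0,0.5],
    [0,0,0.5],
    [0,0,0.5],
    [0,0,0.5],
    [0,0,-15],
    [0,0,-45],
    [0,0,-85],
    [0,0,-120],
    [0,0,-130],
    [0,0,-130]
  ],
  "dr": [
    [0,0,0],
    [0,0,0],
    [0,0,0],
    [0,0,0],
    [0,0,0],
    [0,0,0],
    [0,0,0],
    [0,0,0],
    [0,0,0],
    [0,0,0]
  ],
  "grip": [20,50,65,65,65,65,65,65,65,65]
}}

```text
t: 31.13
tcp_pos: [0.4675, -0.2936, 0.2182]
tool_rot: [-179.7, 0.3, 179.8]
ft_force: [-0.7, -0.0, -0.5]
grip_width: 0.065
finger_force: 0.0
```

Run:
```python
from h import *
s=r.state();print(s['t'],s['tcp_pos'],s['ft_force'],s['grip_width'])
plan([.4285,.0353,.19],toolR(180),s)
```

```text
31.1333 [ 0.4675 -0.2936  0.2182] [-0.6658 -0.0172 -0.541 ] 0.0650338198093903
translation [40.2, 328.9, 26.4] dr [-0.27, 0.33, -0.17] norm 332.0 0.5
```

Emit:
{"api": "carry_out", "payload": {
  "translation": [
    [4,37,3],
    [9,74,6],
    [13,111,9],
    [18,148,12],
    [22,185,15],
    [27,222,18],
    [31,259,21],
    [36,296,24],
    [40,329,26],
    [40,329,26]
  ],
  "dr": [
    [0,0.3,0],
    [0,0.3,0],
    [0,0.3,0],
    [0,0.3,0],
    [0,0.3,0],
    [0,0.3,0],
    [0,0.3,0],
    [0,0.3,0],
    [0,0.3,0],
    [0,0.3,0]
  ],
  "grip": [85,85,85,85,85,85,85,85,85,85]
}}

```text
t: 31.97
tcp_pos: [0.4244, 0.0429, 0.1871]
tool_rot: [179.9, -0.4, -179.6]
ft_force: [-0.5, -0.2, 0.8]
grip_width: 0.085
finger_force: 0.0
```

Emit:
{"api": "carry_out", "payload": {
  "translation": [
    [0,0,30],
    [0,0,60],
    [0,0,85],
    [0,0,90],
    [0,0,90],
    [0,0,90]
  ],
  "dr": [
    [0,0,0],
    [0,0,0],
    [0,0,0],
    [0,0,0],
    [0,0,0],
    [0,0,0]
  ],
  "grip": [85,85,85,85,85,85]
}}

```text
t: 32.47
tcp_pos: [0.4257, 0.0365, 0.0982]
tool_rot: [-180.0, -0.4, 179.8]
ft_force: [0.8, -0.4, -0.3]
grip_width: 0.0849
finger_force: 0.0
```

Run:
```python
from h import *
s=r.state();print(s['t'],s['tcp_pos'],s['tool_rot'])
c=cams.get_calibration("wrist");im=cams.camera("wrist");cv2.imwrite("pics/w12.png",im);h=cv2.cvtColor(im,cv2.COLOR_BGR2HSV)
m=cv2.inRange(h,(5,120,60),(20,255,255));m=cv2.morphologyEx(m,cv2.MORPH_OPEN,np.ones((3,3)))
n,l,st,ce=cv2.connectedComponentsWithStats(m);i=1+st[1:,4].argmax();ys,xs=np.where(l==i);y0,y1=ys.min(),ys.max();print(st[i])
for y in (y0+10,y1-10):
    q=xs[ys==y];print("rake",y,onz(c,q.mean(),y,.044))
print("ends",onz(c,320,y0,.044)[0],onz(c,320,y1,.044)[0])
plan([.4280,.0353,.0168],toolR(180),s)
```

```text
32.4667 [0.4257 0.0365 0.0982] [-179.9657   -0.3769  179.8455]
[ 303  150   37  143 4727]
rake 160 [0.3864 0.0354 0.044 ]
rake 282 [0.47  0.035 0.044]
ends 0.3803135042534115 0.47764674867660506
translation [-2.8, -1.2, 81.4] dr [-0.03, -0.38, -0.15] norm 81.0 0.4
```

Rake is where I left it. Grasp it and lift.

Emit:
{"api": "carry_out", "payload": {
  "translation": [
    [-2.8,-1,25],
    [-2.8,-1,48],
    [-2.8,-1,65],
    [-2.8,-1,75],
    [-2.8,-1,80],
    [-2.8,-1,81],
    [-2.8,-1,81],
    [-2.8,-1,81],
    [-2.8,-1,81],
    [-2.8,-1,81]
  ],
  "dr": [
    [0,-0.4,0],
    [0,-0.4,0],
    [0,-0.4,0],
    [0,-0.4,0],
    [0,-0.4,0],
    [0,-0.4,0],
    [0,-0.4,0],
    [0,-0.4,0],
    [0,-0.4,0],
    [0,-0.4,0]
  ],
  "grip": [85,85,85,85,85,85,70,50,30,20],
  "squeeze": 80
}}

```text
t: 33.35
tcp_pos: [0.4286, 0.0354, 0.0176]
tool_rot: [-180.0, 0.1, 179.8]
ft_force: [-1.0, 0.7, 0.1]
grip_width: 0.0384
finger_force: 0.0
```

Emit:
{"api": "carry_out", "payload": {
  "translation": [
    [0,0,0],
    [0,0,0],
    [0,0,0],
    [0,0,0],
    [0,0,0],
    [1,0,-2],
    [5,0,-4],
    [10,0,-8],
    [12,0,-8],
    [12,0,-8]
  ],
  "dr": [
    [0,0,0],
    [0,0,0],
    [0,0,0],
    [0,0,0],
    [0,0,0],
    [0,0,0],
    [0,0,0],
    [0,0,0],
    [0,0,0],
    [0,0,0]
  ],
  "grip": [15,15,15,15,15,15,15,15,15,15]
}}

```text
t: 34.18
tcp_pos: [0.4151, 0.0353, 0.0251]
tool_rot: [-179.9, 0.0, 179.9]
ft_force: [-0.3, 0.1, -1.2]
grip_width: 0.0224
finger_force: 78.4
```

Run:
```python
from h import *
s=r.state();print(s['tcp_pos'],s['tool_rot'],s['grip_width'])
plan([.44,.25,.16],toolR(182),s);plan([.452,.395,.10],toolR(182),s)
```

```text
[0.4151 0.0353 0.0251] [-179.9335    0.0286  179.8518] 0.02240667461870895
translation [-24.4, 214.6, -135.2] dr [-0.07, 0.03, -2.15] norm 255.0 2.2
translation [-36.0, 359.7, -75.3] dr [-0.07, 0.03, -2.15] norm 369.0 2.2
```

Emit:
{"api": "carry_out", "payload": {
  "translation": [
    [0,0,-30],
    [0,0,-65],
    [0,0,-100],
    [0,20,-130],
    [-5,55,-135],
    [-10,93,-135],
    [-15,132,-135],
    [-20,171,-135],
    [-25,210,-135],
    [-28,249,-135]
  ],
  "dr": [
    [0,0,0],
    [0,0,0],
    [0,0,0],
    [0,0,0],
    [0,0,0],
    [0,0,0],
    [0,0,-1],
    [0,0,-2],
    [0,0,-2],
    [0,0,-2]
  ],
  "grip": [15,15,15,15,15,15,15,15,15,15]
}}

```text
t: 35.02
tcp_pos: [0.4447, 0.286, 0.1595]
tool_rot: [-179.9, 0.1, -178.2]
ft_force: [2.0, -0.9, -1.7]
grip_width: 0.0226
finger_force: 79.2
```

Emit:
{"api": "carry_out", "payload": {
  "translation": [
    [-3,38,0],
    [-6,75,10],
    [-8,100,25],
    [-8,110,45],
    [-8,111,60],
    [-8,111,70],
    [-8,111,75],
    [-8,111,75],
    [-8,111,75],
    [-8,111,75]
  ],
  "dr": [
    [0,0,0],
    [0,0,0],
    [0,0,0],
    [0,0,0],
    [0,0,0],
    [0,0,0],
    [0,0,0],
    [0,0,0],
    [0,0,0],
    [0,0,0]
  ],
  "grip": [15,15,15,15,15,15,15,15,15,15]
}}

```text
t: 35.85
tcp_pos: [0.45, 0.3952, 0.0857]
tool_rot: [-180.0, 0.1, -178.2]
ft_force: [-0.1, 0.2, -1.1]
grip_width: 0.0223
finger_force: 79.2
```

Run:
```python
from h import *
s=r.state();print(s['t'],s['tcp_pos'],s['tool_rot'],s['ft_force'])
plan([.453,.395,.0205],toolR(182),s)
```

```text
35.85 [0.45   0.3952 0.0857] [-179.9836    0.1347 -178.2369] [-0.0758  0.1928 -1.1031]
translation [-2.9, -0.2, 65.2] dr [-0.02, 0.13, -0.24] norm 65.0 0.3
```

Emit:
{"api": "carry_out", "payload": {
  "translation": [
    [-3,0,12],
    [-3,0,26],
    [-3,0,40],
    [-3,0,50],
    [-3,0,57],
    [-3,0,61],
    [-3,0,63.5],
    [-3,0,64.5],
    [-3,0,64.5],
    [-3,0,64.5]
  ],
  "dr": [
    [0,0,0],
    [0,0,0],
    [0,0,0],
    [0,0,0],
    [0,0,0],
    [0,0,0],
    [0,0,0],
    [0,0,0],
    [0,0,0],
    [0,0,0]
  ],
  "grip": [15,15,15,15,15,15,15,15,15,15]
}}

```text
t: 36.68
tcp_pos: [0.4519, 0.3958, 0.0207]
tool_rot: [-179.9, 0.1, -178.1]
ft_force: [-2.3, -1.6, 4.0]
grip_width: 0.0225
finger_force: 79.7
```

Emit:
{"api": "carry_out", "payload": {
  "translation": [
    [0,0,0],
    [0,0,0],
    [0,0,0],
    [0,0,0],
    [0,0,-15],
    [0,0,-50],
    [0,0,-90],
    [0,0,-130],
    [0,0,-165],
    [0,0,-165]
  ],
  "dr": [
    [0,0,0],
    [0,0,0],
    [0,0,0],
    [0,0,0],
    [0,0,0],
    [0,0,0],
    [0,0,0],
    [0,0,0],
    [0,0,0],
    [0,0,0]
  ],
  "grip": [40,75,85,85,85,85,85,85,85,85]
}}

```text
t: 37.52
tcp_pos: [0.4544, 0.3997, 0.1942]
tool_rot: [179.5, 0.6, -178.1]
ft_force: [-0.5, 1.9, 0.6]
grip_width: 0.0849
finger_force: 0.0
```

Run:
```python
from h import *
s=r.state();print(s['t'],s['tcp_pos'],s['ft_force'],s['grip_width'])
a=cams.camera("side");b=cams.camera("wrist")
cv2.imwrite("pics/fin.png",np.hstack([cv2.resize(a[130:310,225:435],None,fx=2.2,fy=2.2,interpolation=cv2.INTER_CUBIC),cv2.resize(b,(330,396))[:, :]]))
```

```text
37.5167 [0.4544 0.3997 0.1942] [-0.5323  1.8594  0.5732] 0.08492147898105712
```

View pics/fin.png

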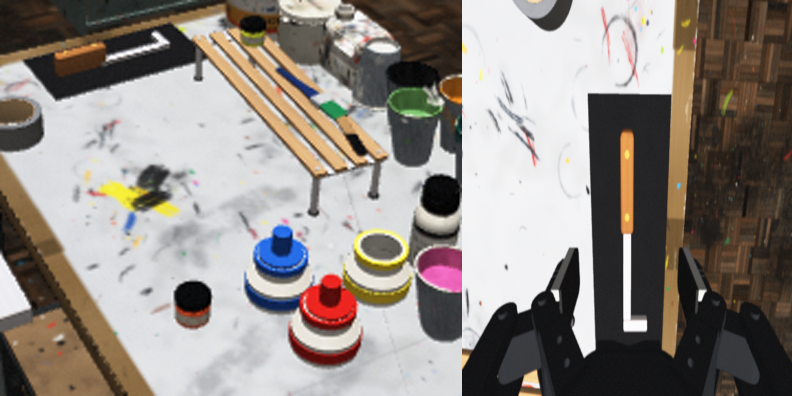

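The final view shows the red (330,300) and blue (282,250) stoppers upright in their own flasks. The rake lies flat on its mat, the bystanders are in place, and nothing remains under the rack.

```bash
python3 -c "
from cell import r
print(r.close_job())"
```

```text
the job is handed in; nothing more can be done
None
```

The job is handed in: red and blue, the only stoppers I found, were raked out and set in their own flasks, and the rake is back on its mat; the hand-in gave no verdict.

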